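# Complete the carver's carrying tray and hold it up, level

## Robot

A 6-joint arm with a two-finger parallel gripper is mounted at the origin on the work surface. World frame = base frame: x ahead of the robot, y to its left, z up, the work surface at z = 0. Lengths are in mm, angles in degrees, forces in N, time in s.
With the tool pointing down it reaches from about 300 to 850 mm from the base axis. Payload 4.2 kg.
Tool frame: the origin (TCP) lies at the very end of the fingers, on their centre line; the grasp point (between the pads) lies 19 mm behind it; z points along the fingers, y is the direction in which the jaws open and shut (so a half turn about z gives the same grasp; the last joint's range is limited). The gripper opens to 91 mm and grips with 3 to 60 N. Pads are 32 mm wide; open, the fingers measure 118 mm over their backs; the gripper's body (76 mm by 178 mm) begins 60 mm behind the grasp point.
Start: joints at [-72.88, 18.312, 89.639, -0, 72.044, -1.146], TCP at [180.224, -546.043, 213.976] pointing down, gripper open.
Joint ranges: [-177.97, 177.97], [-48.28, 115.42], [12.27, 149.76], [-77.06, 257.06], [2.81, 150.46], [-146.56, 146.56]. Speed limits (degrees/s): [147.25, 147.25, 180, 180, 180, 180].

## Interface

Orientations are given as [roll, pitch, yaw] about the fixed x, y, z axes, in that order (R = Rz(yaw) Ry(pitch) Rx(roll)).
In Python, from workcell import telemetry, grab_frame, job gives the robot as it stands.
- The arm moves only by the tool drive_tool, never from a script. Its argument "moves" is a list of rows, each an object of numbers: "claw": the closure, from -1 (fully open) to 1 (shut); "dx", "dy", "dz": the shift along the tool's x, y, z in units of 20 mm (1.0 is 20 mm); "yaw": the turn about the tool's z in units of 0.15 rad (1.0 is 0.15 rad). In form: [{"claw": .., "dx": .., "dy": .., "dz": .., "yaw": ..}, ...]. A call has 1 to 5 rows; each row shifts and turns the pose as measured when the row begins, along the tool's axes as they then stand; what a row does not reach is not made up. A row lasts 1/8 s, in which the tool goes at most 62.5 mm and 10.7 degrees, less where a joint would pass 70% of its speed; a pose out of reach is approached as far as the arm can. A call with a number of a shift or a turn outside -1 to 1 is refused whole. A call with a gripper value outside its range is refused whole. The fingers move at their own pace and stop on an object; "grip_force" is the grip in N (left out, the last holds). Time passes only in rows, so rows that do not move let the fingers close. It gives the time, the measured TCP pose, the force and the opening at its end, in the units of the state.
- telemetry.state(): the state, without advancing time (a new reading comes with each control period).
- grab_frame(name): name is "scene" or "top" or "wrist"; returns a dict with "color" (420x560x3 uint8, blue, green, red), "vertical_fov" (degrees; the focal length in pixels is half the picture's height over the tangent of half this angle, whatever the lens; pixels are square), "cx", "cy" (the principal point, pixels), "pose" (4x4, takes a point from camera to world coordinates). Camera axes: x right, y down, z forward; pixel columns grow to the right and rows downward; lengths in mm; the calibration is good to about 2 mm. A picture is of the moment at which its call begins. There is no depth.
- job.job_done(): hands the job in, once; it reports no verdict.
The state is a dict: "time_s": time; "qpos": joint angles; "qvel": joint speeds; "effort": joint torques, N m; "ee_pos": TCP position; "ee_rot": TCP orientation; "force": force on the tool from outside, world axes, zero at the start; "torque": the same for the moment, N m; "gripper_width": finger opening in mm.
Only numpy, scipy, OpenCV 4.12 (cv2) and the standard library are available. Lean on these libraries where they do the work, as an engineer would, in place of code of your own. Each camera call takes 0.05 s, during which the arm holds its last target.

## Task

Set the round limewood blank, without dropping it, flat on the bottom of the round pocket in the carrying tray and let go of it; then take the tray by its handle, lift it straight up about 10 cm clear of the bench and hold it there level and still, ready to be handed over: finish while holding it. Keep the tray from tipping so that the two gouges in it and the blank stay in their places, and leave everything else on the bench where it is.

Things in the scene. Friction and masses are not known exactly. Their poses are not given: they have to be found in the camera images.
- round_center (a point): centre (half-way up) of the round blank: a pale limewood disc 60 mm in diameter, 30 mm thick, about 45 g, lying flat on the bench, a pencilled circle and three crossing lines on top. It is one of three blanks (round, square, six-sided) that change places. z axis up.
- tote_pocket (a point): centre of the floor of the round pocket in the tray: 64 mm in diameter, 10 mm deep, green bottom, 8 mm above the tray's underside. The plywood around its mouth is 18 mm above the underside, so a seated blank stands 20 mm proud of it. Axes as tote.
- tote: loose carrying tray, pale wood, 280 x 246 mm, 0.75 kg loaded (+-15 %), balanced within 10 mm of its middle. Origin: centre of its underside; x along its length and handle, z up. Pocket at x -40, y -78; floor 18 mm up; long sides 28 mm high; end gables at x +-134 are 45 mm high at the corners, 170 mm mid-width. Gouges in slots at y +50, +88. Slip stone, fixed, 7 mm proud, at x 66-90, y -108 to -36.
- tote_handle: the tray's dark wooden handle, fixed to it: a straight flat-sided bar along tray x, 256 mm between the gables, 22 mm wide (tray y), 28 mm high. Origin: its centre, 150 mm above the tray's underside, over the tray's middle; axes as tote. All is free around and below it. From its side face to the vertical through the pocket's centre is 67 mm.
- gouge_a_mid (a point): first gouge in the tray (225 mm, eight-sided wooden handle 24 mm thick, 70 g), in the slot at tray y = +50; point near its middle, on its axis, 20 mm above the tray's underside
- gouge_b_mid (a point): second gouge in the tray, the same size, in the slot at tray y = +88
- square_center (a point): centre of the square blank, 60 x 60 x 30 mm, to be left alone
- hexagon_center (a point): centre of the six-sided blank, 60 mm across flats, 30 mm thick, to be left alone
- mallet_mid (a point): the carver's mallet standing on its green head (92 mm in diameter), 232 mm high, left part of the bench; point on its axis 50 mm up; to be left alone
- carved_bird_mid (a point): small red carved bird, 120 mm high, base 60 mm wide, left part of the bench; point on its axis 50 mm up; to be left alone
- brush_mid (a point): bench brush lying on the right, 200 mm long, to be left alone
- folding_rule_mid (a point): folded rule, 240 x 22 x 16 mm, lying far to the right, to be left alone
- gouge_c_mid (a point): a third gouge lying on the bench, on the left, 225 mm long, 24 mm high, to be left alone

How it is judged:
By the outcome, as a careful person would: the job done as asked, in the order asked, and still so for the second after the job is handed in, while the arm keeps its last pose, push and grip.
It also fails if it takes over 51 s, if anything falls off the work surface, if the arm or the gripper's body presses on something with over 40 N, if the wrist force passes 120 N, or if a joint passes its speed limit or range.

## Working session

There is one attempt and no reset: what is moved stays moved. The work goes in short steps, Python scripts to look and compute and a tool call to move; the robot and the scene stay as the last step left them, time stands still between calls to the robot, and variables do not carry over. Pictures are saved under pics/ and viewed, and the job is handed in when it is done.

Besides the shell and the picture viewer there is one more tool, called after "Emit:" as a command line: name --argument value ..., lists and objects as JSON in quotes. drive_tool: Moves the arm, as the interface text tells. Its arguments: {"type":"object","properties":{"moves":{"type":"array"},"grip_force":{"type":"number"}},"required":["moves"]}

```bash
mkdir -p pics; ls; python3 - <<'E'
from workcell import telemetry, grab_frame
import cv2,numpy as np
print(telemetry.state())
for n in ["scene","top","wrist"]:
    f=grab_frame(n); cv2.imwrite(f"pics/{n}0.png",f["color"]); print(n,f["vertical_fov"],f["cx"],f["cy"],np.round(f["pose"],3).tolist())
E
```

```text
pics
{'time_s': 0.0, 'qpos': array([-7.28803614e+01,  1.83538714e+01,  8.97062437e+01, -2.37923714e-03,
        7.20441057e+01, -1.14525034e+00]), 'qvel': array([-0.01488476, -0.00112961,  0.02072821, -0.01749733, -0.07455139,
       -0.02960986]), 'effort': array([-6.44116408e-04, -4.12462199e+01, -2.31972224e+01,  7.27024348e-02,
        4.55275190e-02, -1.43076863e-04]), 'ee_pos': array([ 180.0571695 , -545.55024491,  213.09902888]), 'ee_rot': array([-1.79895755e+02,  1.78498457e-04,  1.82656246e+01]), 'force': array([-0.84081707, -0.53190621, -0.66307255]), 'torque': array([ 0.05322189, -0.02101197,  0.00522016]), 'gripper_width': 90.7598115998696}
scene 48.79512113511474 281.3560593594458 207.19887835324022 [[-0.155, 0.627, -0.763, 1628.145], [0.988, 0.108, -0.111, 160.847], [0.013, -0.771, -0.636, 1008.73], [0.0, 0.0, 0.0, 1.0]]
top 57.16388857306674 281.357696094718 212.704880196413 [[0.018, -0.99, 0.141, 362.361], [-1.0, -0.016, 0.016, 11.185], [-0.013, -0.142, -0.99, 1406.037], [0.0, 0.0, 0.0, 1.0]]
wrist 63.04686686268882 276.4342070067341 211.43506674015723 [[0.314, -0.923, -0.222, 241.918], [-0.95, -0.305, -0.072, -525.876], [-0.001, 0.233, -0.972, 383.83], [0.0, 0.0, 0.0, 1.0]]
```

View pics/scene0.png

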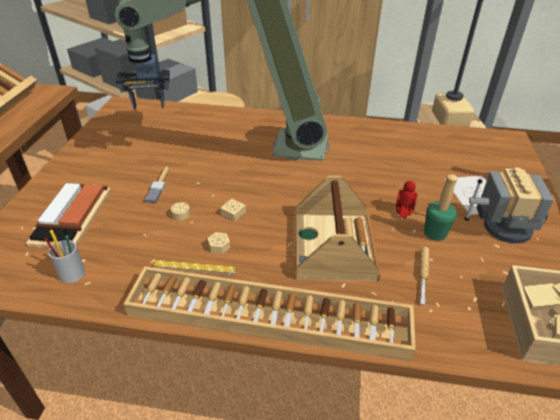

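View pics/top0.png

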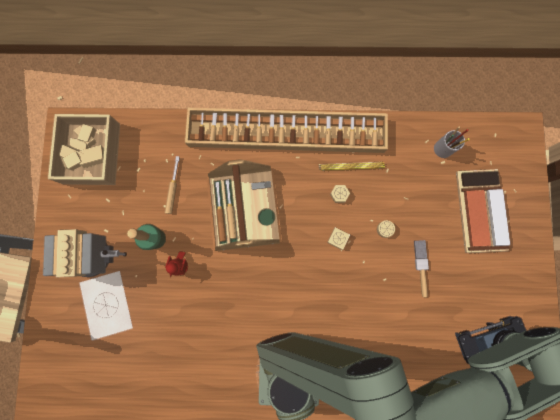

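View pics/wrist0.png

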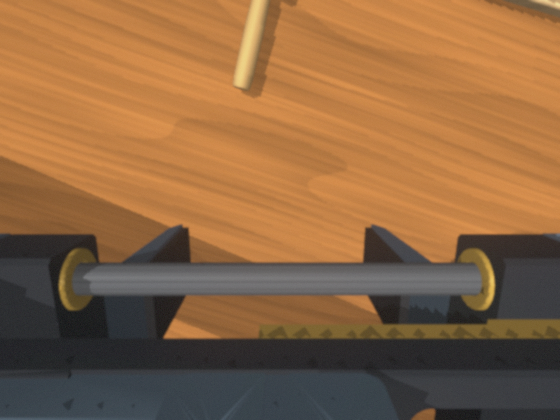

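The top view shows the round blank near (387,229), the square at (340,239), the hexagon at (341,194), the tray around (245,207) and its green pocket at (266,217). The wrist view shows only the brush handle.

```bash
cat > h.py <<'E'
import numpy as np,cv2
from workcell import telemetry, grab_frame
def K(f):
    F=f["color"].shape[0]/2/np.tan(np.radians(f["vertical_fov"]/2)); return F
def ray(f,uv):
    d=np.array([(uv[0]-f["cx"])/K(f),(uv[1]-f["cy"])/K(f),1.]); P=np.array(f["pose"]); return P[:3,3],P[:3,:3]@d
def onz(f,uv,z):
    o,d=ray(f,uv); return o+d*(z-o[2])/d[2]
def proj(f,p):
    P=np.array(f["pose"]); c=P[:3,:3].T@(np.array(p)-P[:3,3]); return np.array([f["cx"],f["cy"]])+K(f)*c[:2]/c[2]
def tri(f1,u1,f2,u2):
    o,d=ray(f1,u1);p,e=ray(f2,u2)
    s=np.linalg.lstsq(np.c_[d,-e],p-o,rcond=None)[0]; a=o+d*s[0];b=p+e*s[1]; return (a+b)/2,np.linalg.norm(a-b)
def save(f,name,x0,y0,x1,y1,s):
    cv2.imwrite("pics/"+name,cv2.resize(f["color"][y0:y1,x0:x1],None,fx=s,fy=s,interpolation=cv2.INTER_CUBIC))
E
python3 - <<'E'
from h import *
t=grab_frame("top"); s=grab_frame("scene")
save(t,"t1.png",190,150,300,260,5.4); save(s,"s1.png",280,165,390,285,5); save(t,"t2.png",320,170,440,260,6)
for f,nm in((t,"top"),(s,"scene")):
    hsv=cv2.cvtColor(f["color"],cv2.COLOR_BGR2HSV)
    m=cv2.inRange(hsv,(35,60,20),(95,255,160))
    n,l,st,c=cv2.connectedComponentsWithStats(m)
    for i in range(1,n):
        if st[i,4]>40: print(nm,"green",st[i],c[i].round(1), onz(f,c[i],8).round(1))
    m=cv2.inRange(hsv,(18,40,130),(35,180,255))
    n,l,st,c=cv2.connectedComponentsWithStats(m)
    for i in range(1,n):
        if st[i,4]>60: print(nm,"pale",st[i],c[i].round(1), onz(f,c[i],30).round(1))
E
```

```text
top green [259 209  15  16 161] [266.5 217.1] [544.9  87.2   8. ]
top green [135 225  29  25 393] [149.3 237.4] [463.5 513.4   8. ]
top pale [  48  114   62   66 1791] [ 80.2 148.6] [788.  785.7  30. ]
top pale [319 162  66   9 380] [352.5 165.7] [ 736.7 -224.4   30. ]
top pale [458 171  15  81 276] [463.8 207.5] [ 588.  -621.7   30. ]
top pale [211 179  10  36  63] [214.3 196.5] [614.4 277.7  30. ]
top pale [220 180  12  57 154] [224.7 206.1] [579.8 238.6  30. ]
top pale [231 180   9  62 165] [235.2 210. ] [565.9 200.1  30. ]
top pale [ 241  182   33   59 1144] [254.9 212.6] [557.7 128.5  30. ]
top pale [331 185  19  17 242] [339.9 193.1] [ 634.1 -178.1   30. ]
top pale [378 221  17  16 222] [386.  228.5] [ 507.9 -342.    30. ]
top pale [328 228  22  22 282] [338.5 238.2] [ 470.1 -172.5   30. ]
top pale [ 56 230  20  47 721] [ 64.8 252.7] [402.2 805.9  30. ]
top pale [  0 254  29  21 350] [ 13.7 264.2] [358.2 985.7  30. ]
top pale [  7 281  18   8 100] [ 15.3 284.6] [286.7 971.6  30. ]
top pale [  0 307  18  29 402] [  7.5 320.5] [162.8 984.6  30. ]
scene green [424 201  33  39 871]
[... 754 characters left out ...]

scene pale [441 175  17  36 196] [448.8 191.4] [269.4 552.1  30. ]
scene pale [ 297  177   81  104 3998] [333.6 237.3] [570.8 170.9  30. ]
scene pale [ 72 190  37  53 230] [ 89.5 216.7] [ 606.6 -611.1   30. ]
scene pale [221 199  24  21 339] [232.6 209.2] [ 491.8 -167.5   30. ]
scene pale [171 203  18  17 248] [180.1 210.7] [ 528.4 -334.8   30. ]
scene pale [208 233  22  21 348] [218.4 242.4] [ 652.4 -172.9   30. ]
scene pale [ 52 241  12  17  69] [ 57.9 248.1] [ 756.1 -636.3   30. ]
scene pale [421 247   8  33 182] [424.3 262.5] [634.  439.6  30. ]
scene pale [ 125  260  290  100 8410] [265.3 309.3] [876.5  13.   30. ]
scene pale [ 512  266   48   80 1841] [540.2 300. ] [724.2 738.1  30. ]
```

```bash
sleep 1
```

```text
(no output)
```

View pics/t1.png

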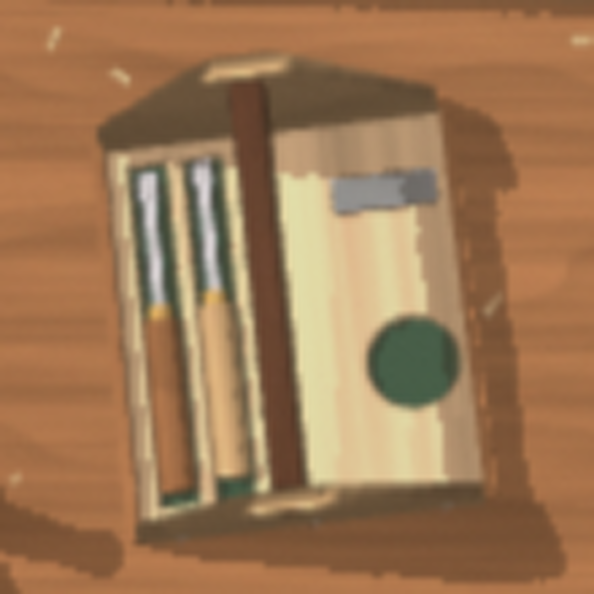

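View pics/s1.png

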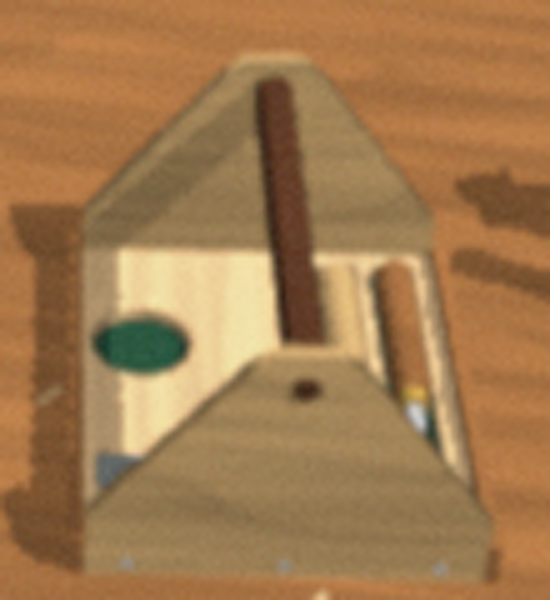

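View pics/t2.png

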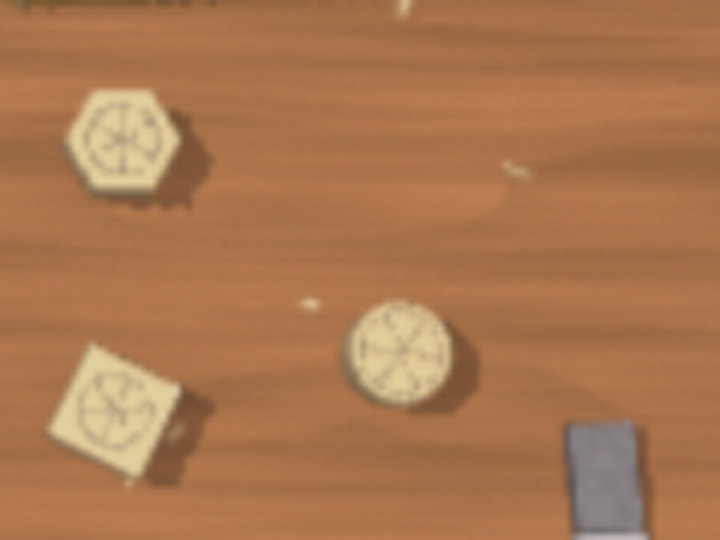

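The top crop puts the round blank's top centre at about (386.8,228.7). The tray's slip stone is on the far right, so tray x points away from the robot with a small yaw. Next I measure the handle axis and the pocket in both views.

```bash
python3 - <<'E'
from h import *
t=grab_frame("top"); s=grab_frame("scene")
T=lambda x,y:(190+(x+.5)/5.4-.5,150+(y+.5)/5.4-.5)
S=lambda x,y:(280+(x+.5)/5-.5,165+(y+.5)/5-.5)
hsv=cv2.cvtColor(t["color"],cv2.COLOR_BGR2HSV)
# handle from dark brown mask
b=t["color"].astype(int)
m=((b[...,2]<130)&(b[...,2]>b[...,1]*1.4)).astype(np.uint8); m2=np.zeros_like(m); m2[166:240,228:250]=m[166:240,228:250]
ys,xs=np.nonzero(m2); rows=[(y,xs[ys==y].min(),xs[ys==y].max()) for y in sorted(set(ys))]
print(rows[::6])
n,l,st,c=cv2.connectedComponentsWithStats(m2); i=1+st[1:,4].argmax(); ys,xs=np.nonzero(l==i)
print(st[i])
P=np.array([onz(t,(x,y),164)[:2] for x,y in zip(xs,ys)])
vx,vy,x0,y0=cv2.fitLine(P.astype(np.float32),cv2.DIST_HUBER,0,.01,.01).ravel()
print("handle line top",x0,y0,np.degrees(np.arctan2(vy,vx)), "xrange",P[:,0].min(),P[:,0].max())
# pocket floor in top / scene
for nm,p in(("top",T(414,362)),("sc",S(142,346))): 
    f=t if nm=="top" else s; print(nm,onz(f,p,8).round(1),onz(f,p,18).round(1))
# right long side edge of tray, top z=28: corners
for q in((437,113),(481,486),(108,152),(140,520)): print("side",onz(t,T(*q),28).round(1))
print("base front corners",onz(s,S(86,574),0).round(1),onz(s,S(490,580),0).round(1))
for q,z in(((90,505),45),((490,520),45),((255,352),170),((357,355),170)): print(onz(s,S(*q),z).round(1))
print("far gable",[onz(s,S(*q),z).round(1) for q,z in(((237,60),170),((310,62),170),((85,210),45),((430,215),45))])
print("blank",onz(t,(386.8,228.7),30).round(1))
print("bl scene",onz(s,(180.1,209.8),30).round(1))
E
```

```text
[(np.int64(166), np.int64(233), np.int64(238)), (np.int64(172), np.int64(233), np.int64(238)), (np.int64(178), np.int64(234), np.int64(239)), (np.int64(184), np.int64(235), np.int64(239)), (np.int64(190), np.int64(236), np.int64(239)), (np.int64(196), np.int64(236), np.int64(240)), (np.int64(202), np.int64(237), np.int64(241)), (np.int64(208), np.int64(238), np.int64(241)), (np.int64(214), np.int64(238), np.int64(242)), (np.int64(220), np.int64(239), np.int64(243)), (np.int64(226), np.int64(239), np.int64(243)), (np.int64(232), np.int64(240), np.int64(244)), (np.int64(238), np.int64(241), np.int64(245))]
[233 166  13  74 374]
handle line top 572.4603 170.24399 8.041019 xrange 451.9266576346355 693.9676558725789
top [546.6  88.3   8. ] [545.3  87.7  18. ]
sc [544.7  89.6   8. ] [555.5  90.3  18. ]
side [714.9  75.5  28. ]
side [461.9  40.9  28. ]
side [684.6 298.5  28. ]
side [435.6 266.3  28. ]
base front corners [733.6  78.6   0. ] [699.5 309.    0. ]
[721.8  77.8  45. ]
[695.6 302.5  45. ]
[714.7 161.  170. ]
[707.9 214.7 170. ]
far gable [array([450.8, 130.4, 170. ]), array([445.1, 175.2, 170. ]), array([460.7,  40.8,  45. ]), array([427.4, 264.7,  45. ])]
blank [ 507.  -344.7   30. ]
bl scene [ 524.  -336.4   30. ]
```

The handle line gives a tray yaw of about 8° and a handle centre near (572,170). The pocket at (545.5,88.5) gives a tray centre of (574,171), so the two agree. Moving toward the blank at about (507,-345).

Emit:
drive_tool --moves '[{"claw": -1,"dx": 1,"dy": -0.2,"dz": 0,"yaw": 0},{"claw": -1,"dx": 1,"dy": -0.2,"dz": 0,"yaw": 0},{"claw": -1,"dx": 1,"dy": -0.2,"dz": 0,"yaw": 0},{"claw": -1,"dx": 1,"dy": -0.2,"dz": 0,"yaw": 0},{"claw": -1,"dx": 1,"dy": -0.2,"dz": 0,"yaw": 0}]'

```text
time_s: 0.98
ee_pos: [275.6, -491.1, 213.9]
ee_rot: [-180.0, -0.1, 18.3]
force: [-0.0, -0.4, -0.3]
gripper_width: 91.4
```

Emit:
drive_tool --moves '[{"claw": -1,"dx": 1,"dy": -0.2,"dz": 0,"yaw": 0},{"claw": -1,"dx": 1,"dy": -0.2,"dz": 0,"yaw": 0},{"claw": -1,"dx": 1,"dy": -0.2,"dz": 0,"yaw": 0},{"claw": -1,"dx": 1,"dy": -0.2,"dz": 0,"yaw": 0},{"claw": -1,"dx": 1,"dy": -0.2,"dz": 0,"yaw": 0}]'

```text
time_s: 1.6
ee_pos: [373.1, -432.6, 214.7]
ee_rot: [-179.9, -0.2, 18.6]
force: [-0.7, 1.0, 0.0]
gripper_width: 91.1
```

Emit:
drive_tool --moves '[{"claw": -1,"dx": 1,"dy": -0.3,"dz": 0,"yaw": 0},{"claw": -1,"dx": 1,"dy": -0.3,"dz": 0,"yaw": 0},{"claw": -1,"dx": 1,"dy": -0.3,"dz": 0,"yaw": 0},{"claw": -1,"dx": 1,"dy": -0.3,"dz": 0,"yaw": 0},{"claw": -1,"dx": 1,"dy": -0.3,"dz": 0,"yaw": 0}]'

```text
time_s: 2.22
ee_pos: [465.9, -362.6, 215.6]
ee_rot: [-179.9, -0.3, 19.0]
force: [1.0, -0.7, 0.6]
gripper_width: 91.3
```

```bash
python3 - <<'E'
from h import *
w=grab_frame("wrist"); cv2.imwrite("pics/w1.png",w["color"]); print(telemetry.state()["ee_pos"])
print(np.round(w["pose"],3).tolist())
for p in([507,-344.7,30],[524,-336,30]): print(proj(w,p))
E
```

```text
[ 468.08542765 -360.89342186  215.5034165 ]
[[0.326, -0.92, -0.216, 526.592], [-0.945, -0.318, -0.073, -342.401], [-0.001, 0.228, -0.974, 386.508], [0.0, 0.0, 0.0, 1.0]]
[272.76819028 150.46113065]
[270.07746139 131.54996664]
```

View pics/w1.png

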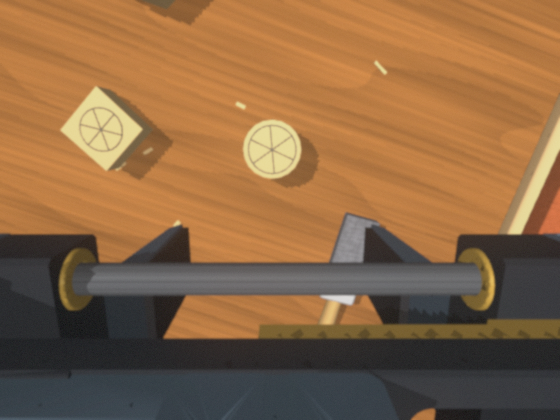

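The blank's top centre is at about (272,149), within a few mm of the estimate from the top view. Turning toward yaw ~60 so the fingers stay clear of the brush.

Emit:
drive_tool --moves '[{"claw": -1,"dx": 0,"dy": 0,"dz": 1,"yaw": -1},{"claw": -1,"dx": 0,"dy": 0,"dz": 1,"yaw": -1},{"claw": -1,"dx": 0,"dy": 0,"dz": 1,"yaw": -1},{"claw": -1,"dx": 0,"dy": 0,"dz": 1,"yaw": -1},{"claw": -1,"dx": 0,"dy": 0,"dz": 1,"yaw": -1}]'

```text
time_s: 2.9
ee_pos: [473.7, -354.7, 115.2]
ee_rot: [179.5, -0.4, 63.9]
force: [0.1, -0.0, 0.1]
gripper_width: 91.1
```

```bash
cat >> h.py <<'E'
def todo(target,yaw=None):
    st=telemetry.state(); p=st["ee_pos"]; y=np.radians(st["ee_rot"][2]); d=np.array(target)-p
    X=np.array([np.cos(y),np.sin(y)]);Y=np.array([np.sin(y),-np.cos(y)])
    print("pos",p.round(1),"yaw",np.degrees(y).round(2),"units dx %.2f dy %.2f dz %.2f"%(d[:2]@X/20,d[:2]@Y/20,-d[2]/20), "" if yaw is None else "yaw %.2f"%(-(np.radians(yaw)-y)/.15))
E
python3 - <<'E'
from h import *
w=grab_frame("wrist"); cv2.imwrite("pics/w2.png",w["color"])
b=np.array([508.3,-344.2]); y=np.radians(telemetry.state()["ee_rot"][2]); 
print(proj(w,[*b,30]))
m=cv2.inRange(cv2.cvtColor(w["color"],cv2.COLOR_BGR2HSV),(18,40,120),(35,200,255))
n,l,s,c=cv2.connectedComponentsWithStats(m)
for i in range(1,n):
    if s[i,4]>800: print(s[i],c[i].round(1),onz(w,c[i],30).round(1))
todo([*(b-8*np.array([np.cos(y),np.sin(y)])),22])
E
```

```text
[310.24265557 184.49414552]
[ 107    0   92   32 2753] [153.3  14.8] [ 461.5 -192.4   30. ]
[ 270  143   79   79 4910] [308.6 182.2] [ 507.9 -342.1   30. ]
[ 258  320  302   18 4117] [416.6 329.9] [ 536.9 -495.4   30. ]
pos [ 472.2 -353.5  112.3] yaw 64.1 units dx 0.80 dy 1.42 dz 4.51
```

View pics/w2.png

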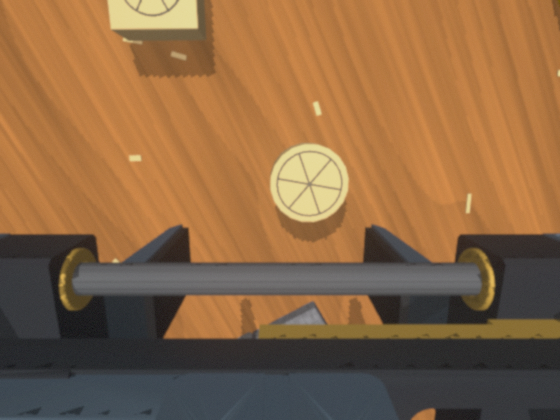

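The blank's circle is centred at (309,183), about (508,-343). I'll align laterally, then go down.

Emit:
drive_tool --moves '[{"claw": -1,"dx": 0.4,"dy": 0.7,"dz": 0.5,"yaw": 0},{"claw": -1,"dx": 0.4,"dy": 0.7,"dz": 0.5,"yaw": 0},{"claw": -1,"dx": 0,"dy": 0,"dz": 0,"yaw": 0}]'

```text
time_s: 3.32
ee_pos: [508.7, -350.1, 92.3]
ee_rot: [179.7, -0.5, 63.9]
force: [-0.7, 0.1, -0.7]
gripper_width: 91.0
```

```bash
python3 - <<'E'
from h import *
w=grab_frame("wrist"); cv2.imwrite("pics/w3.png",w["color"])
b=np.array([508.,-343.]); y=np.radians(telemetry.state()["ee_rot"][2]); 
todo([*(b-8*np.array([np.cos(y),np.sin(y)])),22])
p=telemetry.state()["ee_pos"]; print("tcp proj at z30",proj(w,[p[0],p[1],30]), "expected blank", proj(w,[*b,30]))
E
```

```text
pos [ 508.3 -350.2   92.7] yaw 63.89 units dx -0.08 dy -0.17 dz 3.54 
tcp proj at z30 [275.40202044 224.64076047] expected blank [270.52652631 215.89908815]
```

View pics/w3.png

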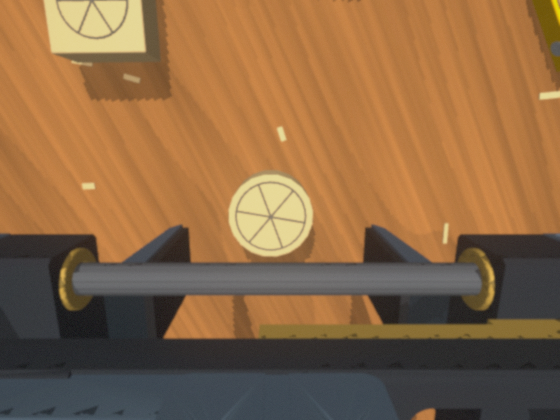

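The blank at (271,216) is where I predicted it. Descending to z 22.

Emit:
drive_tool --moves '[{"claw": -1,"dx": -0.1,"dy": -0.2,"dz": 0.9,"yaw": 0},{"claw": -1,"dx": 0,"dy": 0,"dz": 0.9,"yaw": 0},{"claw": -1,"dx": 0,"dy": 0,"dz": 0.9,"yaw": 0},{"claw": -1,"dx": 0,"dy": 0,"dz": 0.6,"yaw": 0},{"claw": -1,"dx": 0,"dy": 0,"dz": 0,"yaw": 0}]'

```text
time_s: 4.0
ee_pos: [505.8, -351.6, 28.3]
ee_rot: [179.3, -0.4, 63.8]
force: [-0.5, 1.1, -0.1]
gripper_width: 91.1
```

```bash
python3 - <<'E'
from h import *
b=np.array([508.,-343.]); y=np.radians(telemetry.state()["ee_rot"][2]); 
todo([*(b-8*np.array([np.cos(y),np.sin(y)])),22])
E
```

```text
pos [ 505.8 -351.6   28.3] yaw 63.75 units dx 0.03 dy -0.09 dz 0.31
```

Emit:
drive_tool --moves '[{"claw": -1,"dx": 0,"dy": -0.1,"dz": 0.3,"yaw": 0},{"claw": 0.9,"dx": 0,"dy": 0,"dz": 0,"yaw": 0},{"claw": 0.9,"dx": 0,"dy": 0,"dz": 0,"yaw": 0},{"claw": 0.9,"dx": 0,"dy": 0,"dz": 0,"yaw": 0},{"claw": 0.9,"dx": 0,"dy": 0,"dz": 0,"yaw": 0}]' --grip_force 20

```text
time_s: 4.62
ee_pos: [505.2, -351.5, 24.1]
ee_rot: [179.1, -0.3, 63.7]
force: [-0.1, -0.5, 0.3]
gripper_width: 59.3
```

Emit:
drive_tool --moves '[{"claw": 0.9,"dx": 0,"dy": 0,"dz": 0,"yaw": 0},{"claw": 0.9,"dx": 0,"dy": 0,"dz": 0,"yaw": 0},{"claw": 0.9,"dx": 0,"dy": 0,"dz": 0,"yaw": 0}]'

```text
time_s: 5.0
ee_pos: [505.1, -351.5, 24.1]
ee_rot: [179.1, -0.3, 63.7]
force: [-0.6, -0.7, -0.4]
gripper_width: 58.9
```

```bash
python3 - <<'E'
from h import *
s=telemetry.state(); print(s["ee_pos"],s["ee_rot"],s["gripper_width"])
w=grab_frame("wrist"); cv2.imwrite("pics/w4.png",w["color"])
E
```

```text
[ 505.10783932 -351.48780832   24.06294328] [179.13191656  -0.34242341  63.73671968] 58.871855360990814
```

View pics/w4.png

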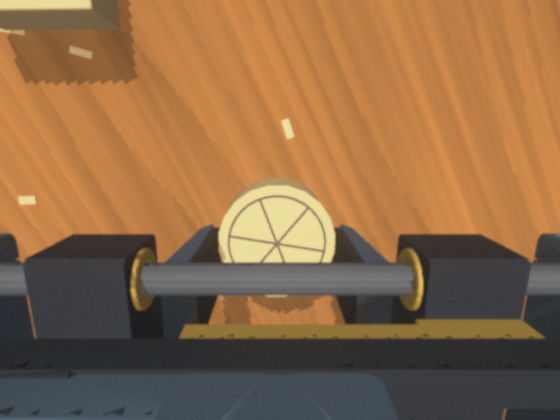

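The blank is held with its top centre at (277,243) and the opening at about 59 mm. I'll compute its offset in the hand and lift.

```bash
python3 - <<'E'
from h import *
w=grab_frame("wrist"); s=telemetry.state(); p=s["ee_pos"]; y=np.radians(s["ee_rot"][2])
m=cv2.inRange(cv2.cvtColor(w["color"],cv2.COLOR_BGR2HSV),(18,40,120),(35,200,255))
for uv in((277,243),(277.5,239)):
    q=onz(w,uv,30)-p; print(q[:2]@[np.cos(y),np.sin(y)], q[:2]@[np.sin(y),-np.cos(y)],onz(w,uv,30))
E
```

```text
8.631295131523759 0.24860528603941612 [ 509.17878227 -343.87003081   30.        ]
10.749563784785849 0.4996822889453698 [ 510.34139353 -342.08161341   30.        ]
```

Emit:
drive_tool --moves '[{"claw": 0.9,"dx": 0,"dy": 0,"dz": -0.2,"yaw": 0},{"claw": 0.9,"dx": 0,"dy": 0,"dz": -0.5,"yaw": 0},{"claw": 0.9,"dx": 0,"dy": 0,"dz": -0.8,"yaw": 0}]'

```text
time_s: 5.48
ee_pos: [504.0, -351.0, 54.7]
ee_rot: [179.3, -0.4, 63.7]
force: [0.4, -0.5, -0.1]
gripper_width: 59.1
```

```bash
python3 - <<'E'
from h import *
s=telemetry.state(); print(s["ee_pos"],s["ee_rot"],s["gripper_width"])
w=grab_frame("wrist"); cv2.imwrite("pics/w5.png",w["color"])
w=grab_frame("scene"); save(w,"s5.png",100,120,280,255,4)
E
```

```text
[ 503.99730806 -351.01805104   54.69265706] [179.27016475  -0.36748211  63.73512081] 59.05839507583836
```

View pics/w5.png

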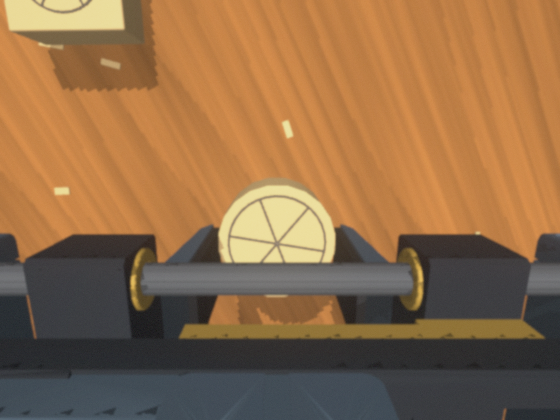

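View pics/s5.png

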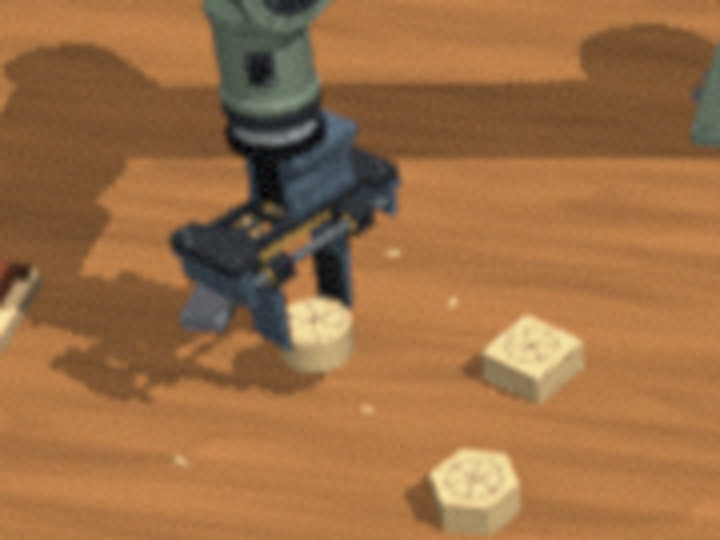

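The blank is lifted and level, and its offset in the hand has not changed (tool x +8.6). I'll raise and turn toward yaw ~118, which keeps the gripper body clear of both the handle and the gable slope.

Emit:
drive_tool --moves '[{"claw": 0.9,"dx": 0.8,"dy": 0,"dz": -0.8,"yaw": -1},{"claw": 0.9,"dx": 0.8,"dy": 0,"dz": -0.8,"yaw": -1},{"claw": 0.9,"dx": 0.8,"dy": 0,"dz": -0.8,"yaw": -1},{"claw": 0.9,"dx": 0.8,"dy": 0,"dz": -0.8,"yaw": -1},{"claw": 0.9,"dx": 0.8,"dy": 0,"dz": -0.8,"yaw": -1}]'

```text
time_s: 6.2
ee_pos: [515.6, -273.3, 139.5]
ee_rot: [179.0, 0.5, 108.0]
force: [-1.2, 0.1, -0.8]
gripper_width: 59.0
```

```bash
python3 - <<'E'
from h import *
todo([549,-40,125],118); print(telemetry.state()["ee_rot"])
E
```

```text
pos [ 515.6 -273.3  139.5] yaw 107.99 units dx 10.58 dy 5.19 dz 0.72 yaw -1.16
[179.01964219   0.52110118 107.99171263]
```

Emit:
drive_tool --moves '[{"claw": 0.9,"dx": 0.9,"dy": 0.5,"dz": 0,"yaw": -0.2},{"claw": 0.9,"dx": 0.9,"dy": 0.5,"dz": 0,"yaw": -0.2},{"claw": 0.9,"dx": 0.9,"dy": 0.5,"dz": 0,"yaw": -0.2},{"claw": 0.9,"dx": 0.9,"dy": 0.5,"dz": 0,"yaw": -0.2},{"claw": 0.9,"dx": 0.9,"dy": 0.5,"dz": 0,"yaw": -0.2}]'

```text
time_s: 6.82
ee_pos: [529.8, -164.7, 138.3]
ee_rot: [179.1, 0.6, 116.7]
force: [-0.3, 0.3, 0.0]
gripper_width: 59.1
```

```bash
python3 - <<'E'
from h import *
todo([549,-40,125],118); print(telemetry.state()["ee_rot"])
E
```

```text
pos [ 529.8 -164.7  138.3] yaw 116.75 units dx 5.14 dy 3.66 dz 0.67 yaw -0.15
[179.11835556   0.63019668 116.74766655]
```

Emit:
drive_tool --moves '[{"claw": 0.9,"dx": 0.9,"dy": 0.6,"dz": 0.1,"yaw": 0},{"claw": 0.9,"dx": 0.9,"dy": 0.6,"dz": 0.1,"yaw": 0},{"claw": 0.9,"dx": 0.9,"dy": 0.6,"dz": 0.1,"yaw": 0},{"claw": 0.9,"dx": 0.9,"dy": 0.6,"dz": 0.1,"yaw": 0},{"claw": 0.9,"dx": 0.9,"dy": 0.6,"dz": 0,"yaw": 0}]'

```text
time_s: 7.45
ee_pos: [541.6, -48.6, 126.4]
ee_rot: [179.4, 0.4, 116.9]
force: [-0.2, 0.1, -0.6]
gripper_width: 58.8
```

```bash
python3 - <<'E'
from h import *
todo([549.5,81,125],118); print(telemetry.state()["ee_rot"])
w=grab_frame("wrist"); cv2.imwrite("pics/w6.png",w["color"])
print(proj(w,[545.5,88.5,8]))
t=grab_frame("top"); save(t,"t6.png",190,140,340,260,5)
E
```

```text
pos [541.6 -48.6 126.4] yaw 116.91 units dx 5.60 dy 3.29 dz 0.07 yaw -0.13
[179.39343929   0.39081405 116.91383284]
[359.31805656  54.97529705]
```

View pics/w6.png

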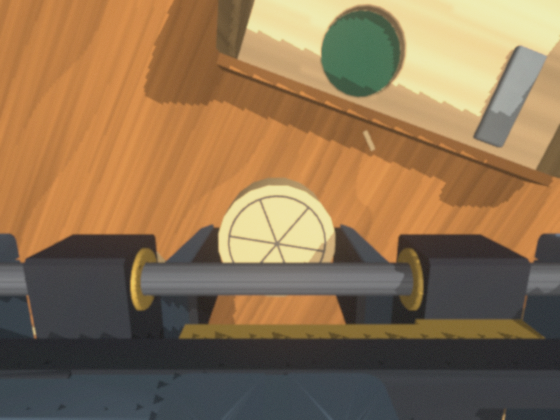

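View pics/t6.png

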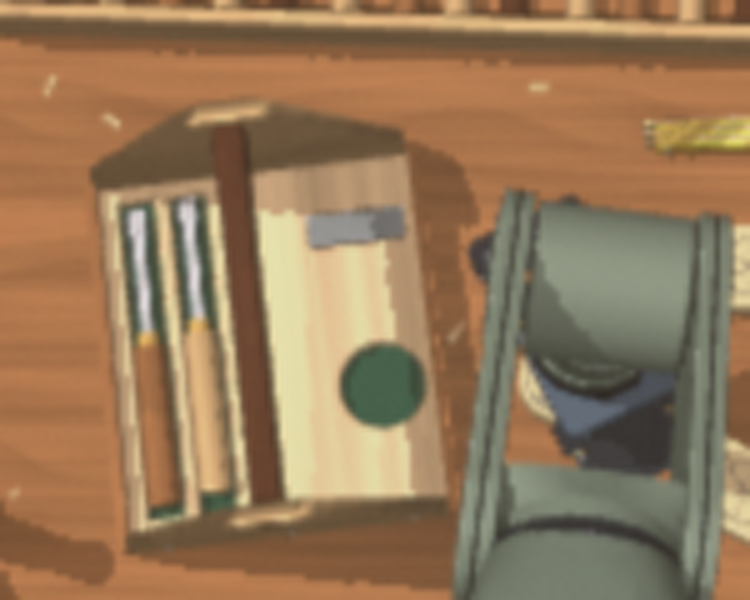

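The wrist view shows the pocket at about (361,52) and the long side running from (220,60) to (548,182). I'll refine both.

```bash
python3 - <<'E'
from h import *
w=grab_frame("wrist")
hsv=cv2.cvtColor(w["color"],cv2.COLOR_BGR2HSV)
m=cv2.inRange(hsv,(40,60,15),(95,255,200)); m[130:]=0
n,l,s,c=cv2.connectedComponentsWithStats(m); i=1+s[1:,4].argmax(); print(s[i],c[i])
cn=max(cv2.findContours((l==i).astype(np.uint8),0,1)[0],key=len); e=cv2.fitEllipse(cn); print(e)
print("floor",onz(w,e[0],8))
# boundary pts projected to z=8 and circle fit by min enclosing
P=np.array([onz(w,p[0],8)[:2] for p in cn],np.float32); print(cv2.minEnclosingCircle(P), cv2.fitEllipse(P))
P=np.array([onz(w,p[0],18)[:2] for p in cn],np.float32); print("z18",cv2.fitEllipse(P))
a=onz(w,(220,57),28);b=onz(w,(548,176),28);print(a,b,np.degrees(np.arctan2(b[1]-a[1],b[0]-a[0])))
save(w,"w6b.png",200,0,560,200,2.2)
E
```

```text
[ 321   13   78   85 5071] [359.63991323  54.70834155]
((359.74951171875, 54.44352340698242), (76.45608520507812, 83.60305786132812), 11.444294929504395)
floor [545.44847706  89.97952559   8.        ]
((545.8806762695312, 88.88573455810547), 30.995906829833984) ((545.8693237304688, 89.2759017944336), (59.57994842529297, 60.949867248535156), 68.42124938964844)
z18 ((544.6096801757812, 86.53390502929688), (57.51656723022461, 58.83903884887695), 68.42142486572266)
[453.32874989  36.46794653  28.        ] [721.89250196  75.79902496  28.        ] 8.33172118909432
```

View pics/w6b.png

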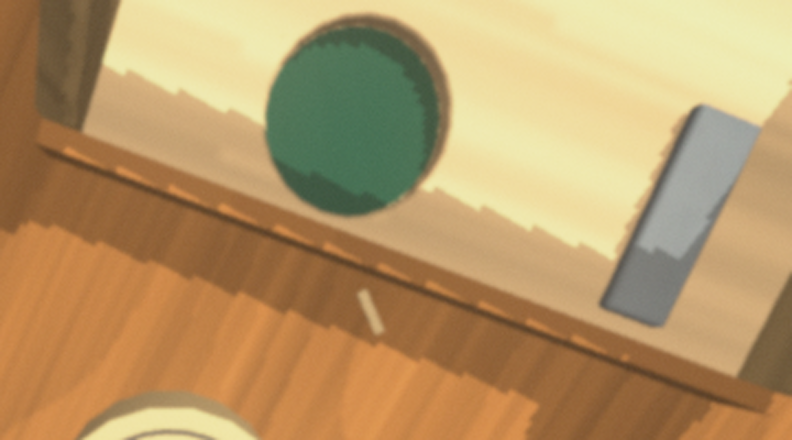

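The pocket centre is (545.7,89) in both views and the tray yaw is 8.2°. Moving above it.

Emit:
drive_tool --moves '[{"claw": 0.9,"dx": 0.9,"dy": 0.5,"dz": 0,"yaw": -0.1},{"claw": 0.9,"dx": 0.9,"dy": 0.5,"dz": 0,"yaw": 0},{"claw": 0.9,"dx": 0.9,"dy": 0.5,"dz": 0.2,"yaw": 0},{"claw": 0.9,"dx": 0.9,"dy": 0.5,"dz": 0.3,"yaw": 0},{"claw": 0.9,"dx": 0.9,"dy": 0.5,"dz": 0.3,"yaw": 0}]'

```text
time_s: 8.22
ee_pos: [544.3, 53.3, 109.2]
ee_rot: [179.5, 0.5, 117.7]
force: [0.7, 0.1, 0.0]
gripper_width: 59.2
```

```bash
python3 - <<'E'
from h import *
todo([549.4,81.3,105],118.2); print(telemetry.state()["ee_rot"])
E
```

```text
pos [544.3  53.3 109.2] yaw 117.7 units dx 1.12 dy 0.88 dz 0.21 yaw -0.06
[179.48893645   0.5482735  117.69504731]
```

Emit:
drive_tool --moves '[{"claw": 0.9,"dx": 0.6,"dy": 0.5,"dz": 0.1,"yaw": -0.1},{"claw": 0.9,"dx": 0.6,"dy": 0.5,"dz": 0,"yaw": 0},{"claw": 0.9,"dx": 0,"dy": 0,"dz": 0,"yaw": 0}]'

```text
time_s: 8.6
ee_pos: [551.1, 85.2, 106.5]
ee_rot: [179.6, 0.6, 118.7]
force: [0.1, -0.1, -0.8]
gripper_width: 58.8
```

```bash
python3 - <<'E'
from h import *
todo([549.4,81.3,90],118.2); print(telemetry.state()["ee_rot"])
w=grab_frame("wrist"); cv2.imwrite("pics/w7.png",w["color"])
s=grab_frame("scene"); save(s,"s7.png",270,100,420,290,3.1)
E
```

```text
pos [551.1  85.2 106.5] yaw 118.66 units dx -0.13 dy -0.17 dz 0.83 yaw 0.05
[179.55940214   0.58546316 118.65736244]
```

View pics/w7.png

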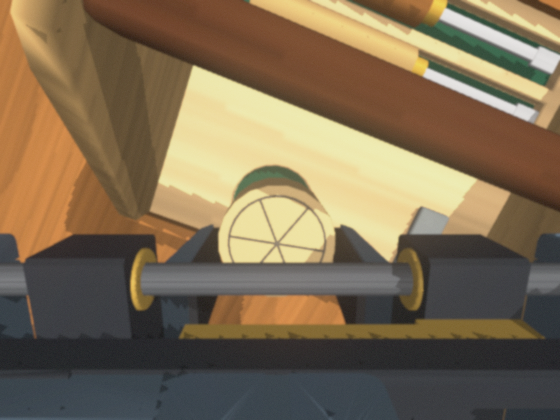

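View pics/s7.png

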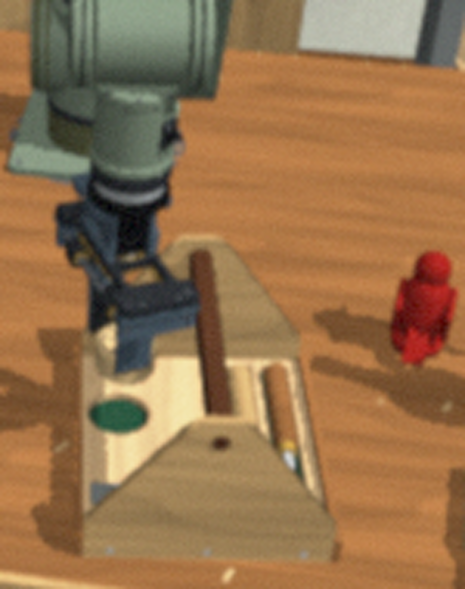

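Emit:
drive_tool --moves '[{"claw": 0.9,"dx": -0.1,"dy": -0.2,"dz": 0.4,"yaw": 0},{"claw": 0.9,"dx": 0,"dy": 0,"dz": 0.5,"yaw": 0},{"claw": 0.9,"dx": 0,"dy": 0,"dz": 0.5,"yaw": 0},{"claw": 0.9,"dx": 0,"dy": 0,"dz": 0,"yaw": 0}]'

```text
time_s: 9.2
ee_pos: [547.6, 78.5, 76.2]
ee_rot: [179.7, 0.6, 118.5]
force: [0.6, -0.4, -0.0]
gripper_width: 59.0
```

```bash
python3 - <<'E'
from h import *
todo([549.4,81.3,50],118.2); print(telemetry.state()["ee_rot"])
w=grab_frame("wrist"); cv2.imwrite("pics/w8.png",w["color"])
s=grab_frame("scene"); save(s,"s8.png",270,130,400,290,3.7)
E
```

```text
pos [547.6  78.5  76.2] yaw 118.49 units dx 0.08 dy 0.15 dz 1.31 yaw 0.03
[179.67095735   0.58662355 118.48889472]
```

View pics/w8.png

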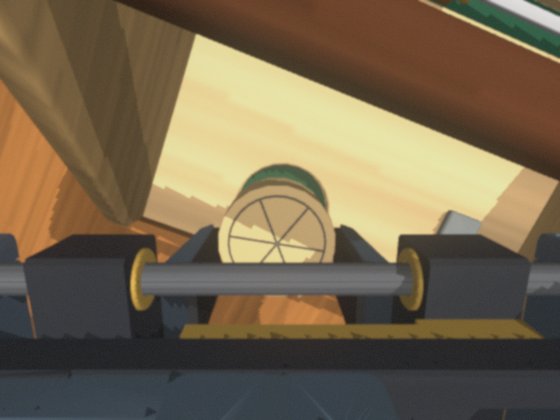

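View pics/s8.png

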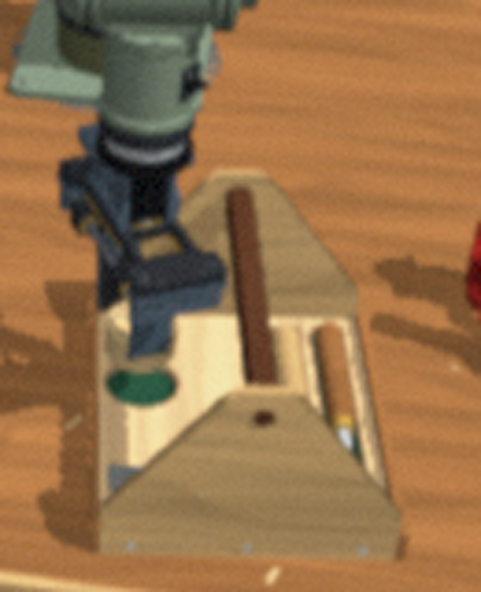

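The pocket rim, centred near x=285, sits slightly right of the blank at 277. That matches the 3 mm correction from the TCP. Correcting and descending.

Emit:
drive_tool --moves '[{"claw": 0.9,"dx": 0.1,"dy": 0.15,"dz": 0.3,"yaw": 0},{"claw": 0.9,"dx": 0,"dy": 0,"dz": 0.4,"yaw": 0},{"claw": 0.9,"dx": 0,"dy": 0,"dz": 0.2,"yaw": 0},{"claw": 0.9,"dx": 0,"dy": 0,"dz": 0,"yaw": 0}]'

```text
time_s: 9.8
ee_pos: [550.9, 82.3, 58.3]
ee_rot: [179.5, 0.6, 118.5]
force: [-1.0, -0.2, -1.2]
gripper_width: 58.9
```

```bash
python3 - <<'E'
from h import *
todo([549.4,81.3,45],118.2); print(telemetry.state()["ee_rot"])
w=grab_frame("wrist"); save(w,"w9.png",180,150,380,290,4)
s=grab_frame("scene"); save(s,"s9.png",270,130,400,290,3.7)
E
```

```text
pos [550.9  82.3  58.3] yaw 118.52 units dx -0.01 dy -0.09 dz 0.66 yaw 0.04
[179.50664598   0.64784217 118.52196409]
```

View pics/w9.png

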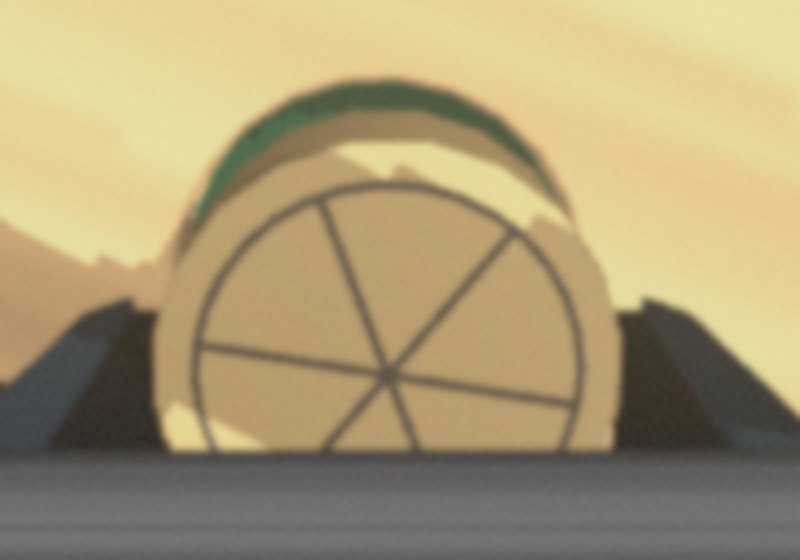

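View pics/s9.png

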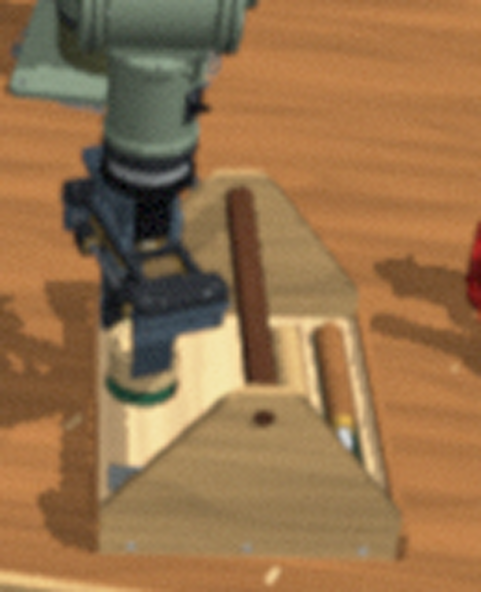

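```bash
python3 - <<'E'
from h import *
w=grab_frame("wrist"); st=telemetry.state(); p=st["ee_pos"];y=np.radians(st["ee_rot"][2]);X=np.array([np.cos(y),np.sin(y)]);Y=np.array([np.sin(y),-np.cos(y)])
pts=[(175,262),(193,220),(230,160),(300,98),(385,78),(470,98),(540,160),(578,220)]
Q=np.array([onz(w,(180+(a+.5)/4-.5,150+(b+.5)/4-.5),18)[:2]-p[:2] for a,b in pts]); q=np.c_[Q@X,Q@Y]
A=np.c_[2*q,np.ones(len(q))]; s=np.linalg.lstsq(A,(q**2).sum(1),rcond=None)[0]; print("rim tool",s[:2],"r",np.sqrt(s[2]+s[:2]@s[:2]))
s2=np.linalg.lstsq(2*(q[1:]-q[0]),(q[1:]**2).sum(1)-(q[0]**2).sum(),rcond=None)[0]
# blank top at z=p.z+6
pts=[(155,370),(175,270),(330,150),(440,145),(540,210),(605,290),(620,370)]
Q=np.array([onz(w,(180+(a+.5)/4-.5,150+(b+.5)/4-.5),p[2]+6)[:2]-p[:2] for a,b in pts]); q=np.c_[Q@X,Q@Y]
A=np.c_[2*q,np.ones(len(q))]; s=np.linalg.lstsq(A,(q**2).sum(1),rcond=None)[0]; print("blank tool",s[:2],"r",np.sqrt(s[2]+s[:2]@s[:2]))
print(Q@X)
c=onz(w,(180+(388+.5)/4-.5,150+(376+.5)/4-.5),p[2]+6)[:2]-p[:2]; print("cross",c@X,c@Y)
E
```

```text
rim tool [ 7.69358087 -0.79702448] r 32.32708608280087
blank tool [ 9.26616063 -0.79482034] r 29.262553415869984
[ 9.72168279 22.76609417 37.77989489 38.37720211 30.29379828 20.07572195
  9.55579013]
cross 8.838579902898166 -0.5218188733548281
```

Fitted in the same image, the rim centre is at (7.7,-0.8) and the blank at (9.0,-0.7) in tool axes. That leaves 1.3 mm in x, so I descend with a small correction.

Emit:
drive_tool --moves '[{"claw": 0.9,"dx": -0.05,"dy": 0,"dz": 0.3,"yaw": 0},{"claw": 0.9,"dx": 0,"dy": 0,"dz": 0.3,"yaw": 0},{"claw": 0.9,"dx": 0,"dy": 0,"dz": 0.2,"yaw": 0},{"claw": 0.9,"dx": 0,"dy": 0,"dz": 0,"yaw": 0}]'

```text
time_s: 10.45
ee_pos: [552.0, 81.2, 41.9]
ee_rot: [179.4, 0.7, 118.5]
force: [-0.0, 0.2, -0.9]
gripper_width: 59.0
```

```bash
python3 - <<'E'
from h import *
todo([549.4,81.3,32],118.2); st=telemetry.state(); print(st["ee_rot"],st["force"])
w=grab_frame("wrist"); save(w,"w10.png",180,150,380,290,4)
s=grab_frame("scene"); save(s,"s10.png",270,150,380,270,5)
E
```

```text
pos [552.   81.2  41.9] yaw 118.51 units dx 0.07 dy -0.11 dz 0.49 yaw 0.04
[179.43540112   0.67764205 118.50546235] [-0.03048064  0.18478728 -0.89152588]
```

View pics/w10.png

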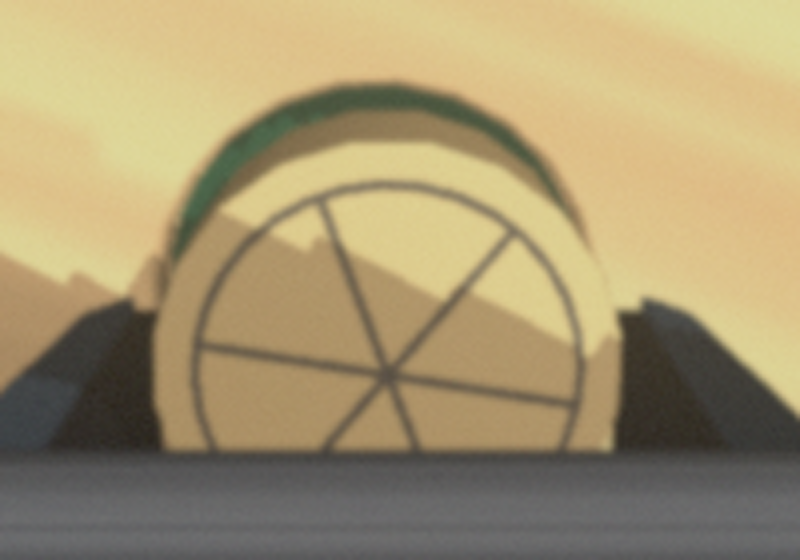

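View pics/s10.png

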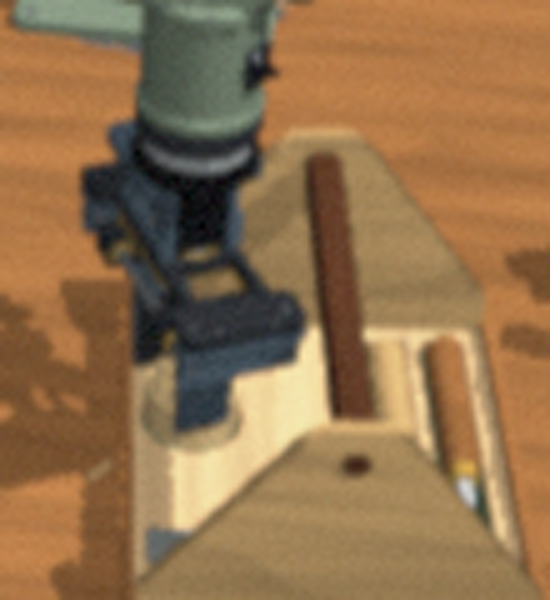

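At rim level the gap is larger at the top and upper left. That means the blank needs about +1.5 mm in tool x and -2 mm in tool y, which agrees with the TCP target. Shifting before inserting.

Emit:
drive_tool --moves '[{"claw": 0.9,"dx": 0.07,"dy": -0.1,"dz": -0.05,"yaw": 0},{"claw": 0.9,"dx": 0,"dy": 0,"dz": 0,"yaw": 0}]'

```text
time_s: 10.8
ee_pos: [549.9, 81.6, 43.6]
ee_rot: [179.4, 0.7, 118.5]
force: [0.3, 0.5, -0.9]
gripper_width: 59.3
```

```bash
python3 - <<'E'
from h import *
todo([549.4,81.3,32],118.2); st=telemetry.state(); print(st["ee_rot"],st["force"])
w=grab_frame("wrist"); save(w,"w11.png",180,150,380,290,4)
E
```

```text
pos [549.9  81.6  43.6] yaw 118.51 units dx 0.00 dy -0.03 dz 0.58 yaw 0.04
[179.36137529   0.70463515 118.50861077] [ 0.27143081  0.51565159 -0.94776382]
```

View pics/w11.png

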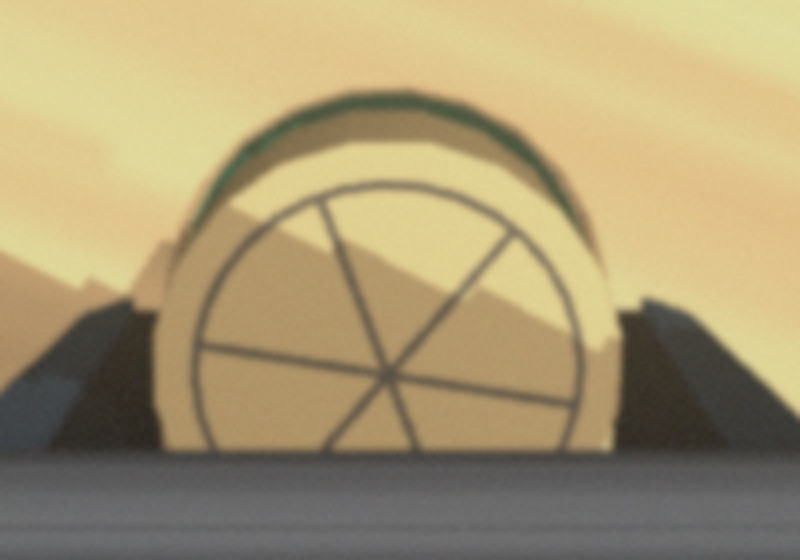

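The gap is now symmetric at about 2 mm all round. Inserting.

Emit:
drive_tool --moves '[{"claw": 0.9,"dx": 0,"dy": 0,"dz": 0.2,"yaw": 0},{"claw": 0.9,"dx": 0,"dy": 0,"dz": 0.2,"yaw": 0},{"claw": 0.9,"dx": 0,"dy": 0,"dz": 0,"yaw": 0}]'

```text
time_s: 11.22
ee_pos: [550.2, 81.6, 35.1]
ee_rot: [179.3, 0.7, 118.5]
force: [0.4, -0.1, -0.4]
gripper_width: 59.0
```

```bash
python3 - <<'E'
from h import *
todo([549.4,81.3,32],118.2); st=telemetry.state(); print(st["ee_rot"],st["force"])
w=grab_frame("wrist"); save(w,"w12.png",180,150,380,290,4)
E
```

```text
pos [550.2  81.6  35.1] yaw 118.51 units dx 0.01 dy -0.04 dz 0.15 yaw 0.04
[179.3415962    0.71284852 118.50924427] [ 0.44013202 -0.10027619 -0.39251478]
```

View pics/w12.png

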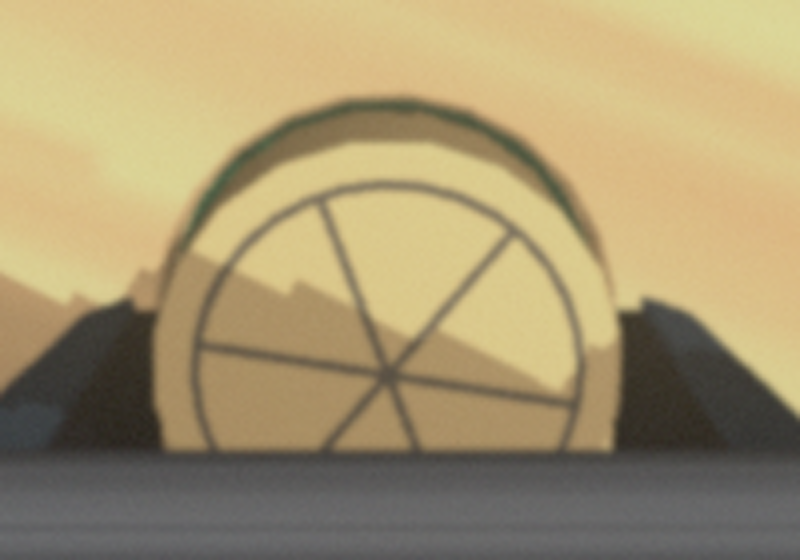

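The blank is in the pocket, no contact force yet. Creeping down to the floor.

Emit:
drive_tool --moves '[{"claw": 0.9,"dx": 0,"dy": 0,"dz": 0.1,"yaw": 0},{"claw": 0.9,"dx": 0,"dy": 0,"dz": 0.05,"yaw": 0},{"claw": 0.9,"dx": 0,"dy": 0,"dz": 0,"yaw": 0}]'

```text
time_s: 11.65
ee_pos: [550.6, 81.4, 32.3]
ee_rot: [179.3, 0.7, 118.5]
force: [0.1, 0.2, 0.2]
gripper_width: 58.8
```

Emit:
drive_tool --moves '[{"claw": 0.9,"dx": 0,"dy": 0,"dz": 0.05,"yaw": 0},{"claw": 0.9,"dx": 0,"dy": 0,"dz": 0,"yaw": 0}]'

```text
time_s: 11.9
ee_pos: [550.7, 81.4, 32.4]
ee_rot: [179.3, 0.7, 118.5]
force: [0.2, 0.5, -0.6]
gripper_width: 58.8
```

Emit:
drive_tool --moves '[{"claw": 0.9,"dx": 0,"dy": 0,"dz": 0.1,"yaw": 0},{"claw": 0.9,"dx": 0,"dy": 0,"dz": 0,"yaw": 0}]'

```text
time_s: 12.15
ee_pos: [551.0, 81.3, 32.5]
ee_rot: [179.2, 0.8, 118.5]
force: [-0.2, 0.7, -1.5]
gripper_width: 59.5
```

```bash
python3 - <<'E'
from h import *
st=telemetry.state(); print(st["ee_pos"],st["ee_rot"],st["force"])
w=grab_frame("wrist"); save(w,"w13.png",180,150,380,290,4)
s=grab_frame("scene"); save(s,"s13.png",280,190,350,260,8)
E
```

```text
[551.00588948  81.34120787  32.45680493] [179.21636139   0.77953457 118.5143871 ] [-0.21961609  0.71077862 -1.46966517]
```

View pics/w13.png

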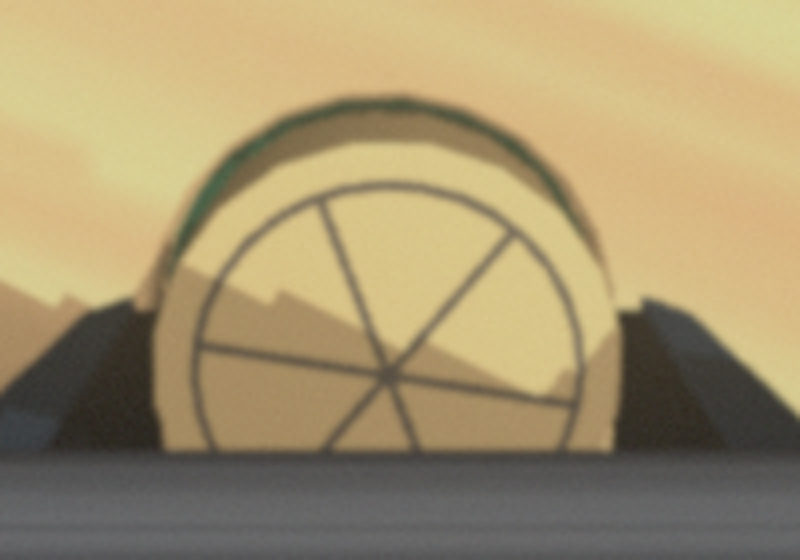

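View pics/s13.png

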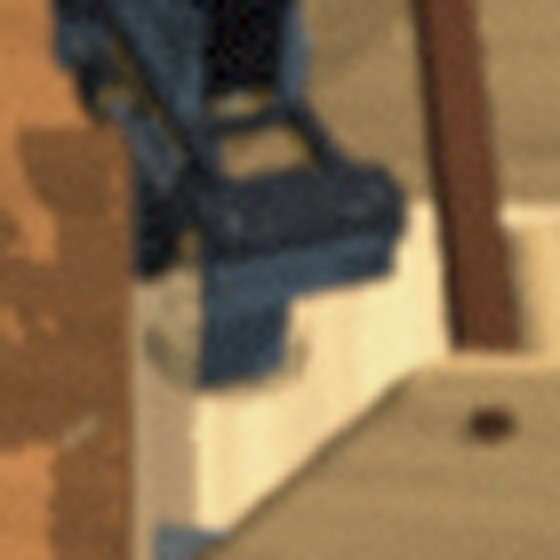

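Emit:
drive_tool --moves '[{"claw": 0.9,"dx": -0.03,"dy": -0.03,"dz": 0.15,"yaw": 0}]'

```text
time_s: 12.38
ee_pos: [551.3, 81.0, 31.5]
ee_rot: [179.1, 0.8, 118.5]
force: [-6.5, 1.0, 24.6]
gripper_width: 58.8
```

```bash
python3 - <<'E'
from h import *
st=telemetry.state(); print(st["ee_pos"],st["ee_rot"],st["force"],st["torque"],st["effort"])
E
```

```text
[551.29285078  80.95359568  31.48864159] [179.14650904   0.76594888 118.49571342] [-6.4913334  1.0114398 24.603093 ] [0.43754419 1.03766632 0.04909183] [ -1.98298708 -27.20117211 -13.63782585  -0.75790096  -2.33913526
   0.09508842]
```

Contact reads 25 N at TCP 31.5, so the blank's bottom is at about z 8 and it is seated. Opening partway to about 70 mm.

Emit:
drive_tool --moves '[{"claw": -0.52,"dx": 0,"dy": 0,"dz": 0,"yaw": 0},{"claw": -0.52,"dx": 0,"dy": 0,"dz": 0,"yaw": 0},{"claw": -0.52,"dx": 0,"dy": 0,"dz": 0,"yaw": 0}]'

```text
time_s: 12.75
ee_pos: [551.4, 81.1, 31.1]
ee_rot: [179.1, 0.8, 118.5]
force: [-0.9, 0.3, 0.1]
gripper_width: 69.5
```

```bash
python3 - <<'E'
from h import *
st=telemetry.state(); print(st["ee_pos"],st["ee_rot"],st["force"],st["gripper_width"])
w=grab_frame("wrist"); save(w,"w14.png",180,150,380,290,4)
E
```

```text
[551.43501195  81.14246562  31.13452278] [179.12307562   0.76054293 118.49345079] [-0.86450005  0.34907618  0.1005306 ] 69.49466304200918
```

View pics/w14.png

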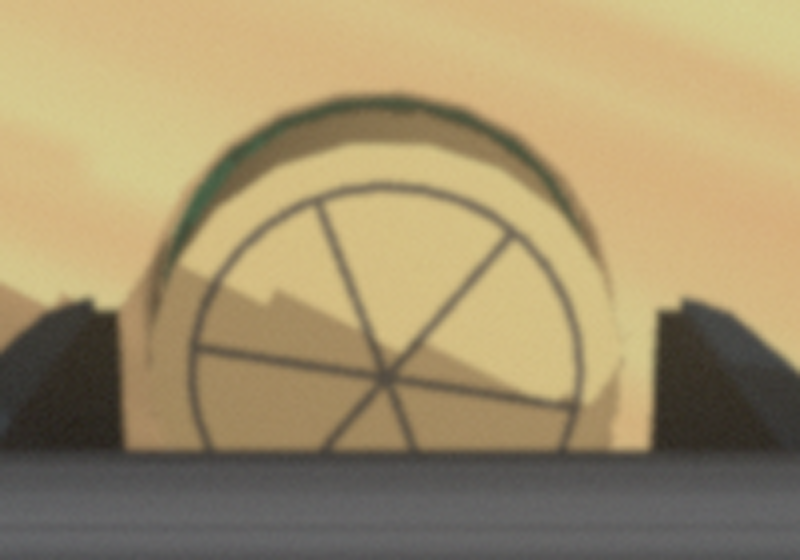

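The blank is free in the pocket and did not shift on release. Moving straight up.

Emit:
drive_tool --moves '[{"claw": -0.52,"dx": 0,"dy": 0,"dz": -0.3,"yaw": 0},{"claw": -0.52,"dx": 0,"dy": 0,"dz": -0.6,"yaw": 0},{"claw": -0.52,"dx": 0,"dy": 0,"dz": -0.9,"yaw": 0},{"claw": -0.52,"dx": 0,"dy": 0,"dz": -0.9,"yaw": 0},{"claw": -0.52,"dx": 0,"dy": 0,"dz": -0.9,"yaw": 0}]'

```text
time_s: 13.42
ee_pos: [549.4, 81.4, 106.0]
ee_rot: [179.2, 0.7, 118.5]
force: [0.2, -0.1, -0.4]
gripper_width: 69.4
```

Emit:
drive_tool --moves '[{"claw": -0.52,"dx": 0,"dy": 0,"dz": -1,"yaw": 0},{"claw": -0.52,"dx": 0,"dy": 0,"dz": -1,"yaw": 0},{"claw": -0.52,"dx": 0,"dy": 0,"dz": -1,"yaw": 0},{"claw": -0.52,"dx": 0,"dy": 0,"dz": -1,"yaw": 0},{"claw": -0.52,"dx": 0,"dy": 0,"dz": -1,"yaw": 0}]'

```text
time_s: 14.05
ee_pos: [547.4, 81.8, 214.1]
ee_rot: [179.0, 0.8, 118.5]
force: [0.1, 1.1, -0.3]
gripper_width: 69.7
```

```bash
python3 - <<'E'
from h import *
st=telemetry.state(); print(st["ee_pos"],st["ee_rot"],st["force"],st["qpos"])
w=grab_frame("wrist"); cv2.imwrite("pics/w15.png",w["color"])
s=grab_frame("scene"); save(s,"s15.png",270,150,390,290,4.2)
E
```

```text
[547.36182122  81.80262302 214.14460642] [178.97884406   0.8156375  118.48368182] [ 0.07099052  1.07466295 -0.34253675] [  7.54995974  15.71329718  93.38698883  -0.42323333  69.65503111
 -20.79815446]
```

View pics/w15.png

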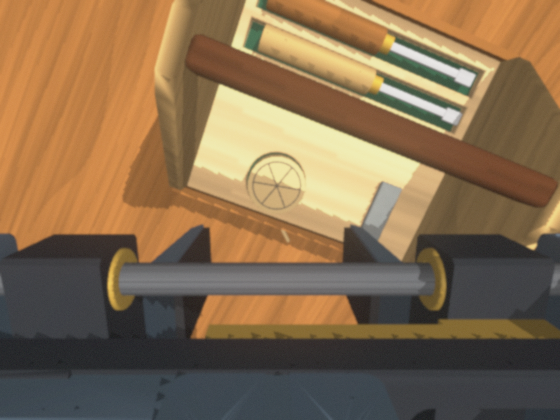

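View pics/s15.png

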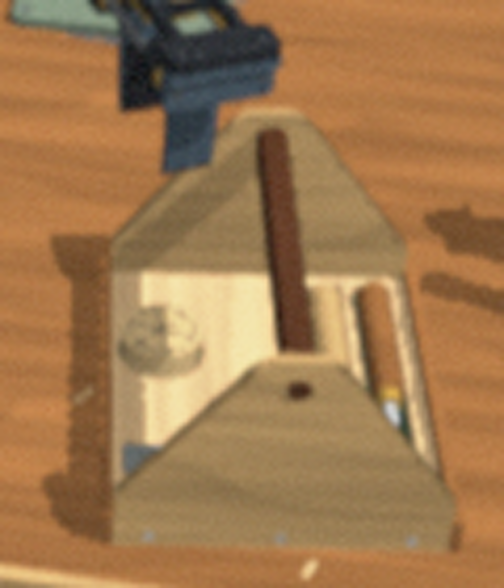

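The blank sits evenly in the pocket at wrist (277,183) and the handle runs from (200,55) to (545,190). I'll turn to yaw ~188 so the jaws straddle the handle.

Emit:
drive_tool --moves '[{"claw": -0.52,"dx": 0,"dy": 0,"dz": 0,"yaw": -1},{"claw": -0.52,"dx": 0,"dy": 0,"dz": 0,"yaw": -1},{"claw": -0.52,"dx": 0,"dy": 0,"dz": 0,"yaw": -1},{"claw": -0.52,"dx": 0,"dy": 0,"dz": 0,"yaw": -1},{"claw": -0.52,"dx": 0,"dy": 0,"dz": 0,"yaw": -1}]'

```text
time_s: 14.78
ee_pos: [546.7, 81.7, 213.6]
ee_rot: [179.8, 1.4, 162.9]
force: [0.4, 0.7, 0.1]
gripper_width: 69.3
```

```bash
python3 - <<'E'
from h import *
todo([573.5,171,200],188.2); print(telemetry.state()["ee_rot"])
E
```

```text
pos [546.7  81.7 213.6] yaw 162.87 units dx 0.04 dy 4.66 dz 0.68 yaw -2.95
[179.79960559   1.38340055 162.8652768 ]
```

Emit:
drive_tool --moves '[{"claw": -0.52,"dx": 0,"dy": 0,"dz": 0,"yaw": -1},{"claw": -0.52,"dx": 0,"dy": 0,"dz": 0,"yaw": -0.9},{"claw": -0.52,"dx": 0,"dy": 0,"dz": 0,"yaw": -0.8},{"claw": -0.52,"dx": 0,"dy": 0.7,"dz": 0,"yaw": 0},{"claw": -0.52,"dx": 0,"dy": 0.8,"dz": 0,"yaw": 0}]'

```text
time_s: 15.4
ee_pos: [540.7, 112.2, 210.4]
ee_rot: [-179.6, 1.0, -173.4]
force: [-0.5, -0.1, -0.1]
gripper_width: 69.5
```

```bash
python3 - <<'E'
from h import *
todo([573.5,171,200],188.2-360); print(telemetry.state()["ee_rot"])
E
```

```text
pos [540.7 112.2 210.4] yaw -173.41 units dx -1.96 dy 2.73 dz 0.52 yaw -0.19
[-179.64256485    1.03197025 -173.41091486]
```

Emit:
drive_tool --moves '[{"claw": -0.52,"dx": -0.6,"dy": 0.8,"dz": 0,"yaw": -0.15},{"claw": -0.52,"dx": -0.6,"dy": 0.8,"dz": 0,"yaw": 0},{"claw": -0.52,"dx": -0.6,"dy": 0.7,"dz": 0,"yaw": 0},{"claw": -0.52,"dx": 0,"dy": 0,"dz": 0,"yaw": 0}]'

```text
time_s: 15.9
ee_pos: [572.8, 169.0, 210.4]
ee_rot: [-179.6, 1.1, -171.9]
force: [0.2, -0.5, 1.6]
gripper_width: 69.2
```

```bash
python3 - <<'E'
from h import *
todo([573.5,171,200],188.2-360); print(telemetry.state()["ee_rot"])
w=grab_frame("wrist"); cv2.imwrite("pics/w16.png",w["color"])
s=grab_frame("scene"); save(s,"s16.png",270,110,390,290,3.3)
b=w["color"].astype(int)
m=((b[...,2]<150)&(b[...,2]>b[...,1]*1.5)).astype(np.uint8); m[225:]=0
n,l,st,c=cv2.connectedComponentsWithStats(m)
for i in range(1,n):
  if st[i,4]>1500:
    ys,xs=np.nonzero(l==i); P=np.array([onz(w,q,164)[:2] for q in zip(xs,ys)],np.float32)
    vx,vy,x0,y0=cv2.fitLine(P,cv2.DIST_HUBER,0,.01,.01).ravel(); print(st[i],np.degrees(np.arctan2(vy,vx)),"y at x=573:",y0+(573-x0)*vy/vx,P[:,0].min(),P[:,0].max())
E
```

```text
pos [572.8 169.  210.4] yaw -171.94 units dx -0.05 dy 0.09 dz 0.52 yaw -0.02
[-179.64557116    1.0699736  -171.94133015]
[ 509    0   51   69 1814] 15.535594 y at x=573: 333.287 417.47552 453.75955
```

View pics/w16.png

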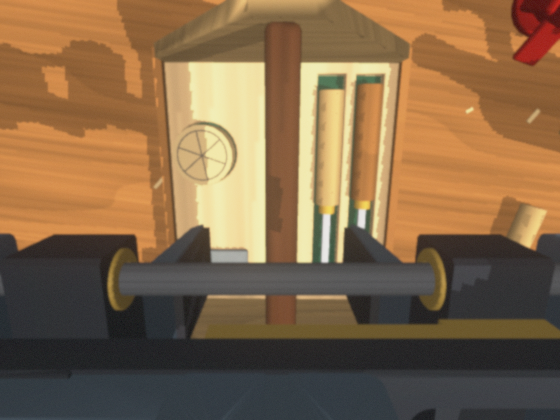

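View pics/s16.png

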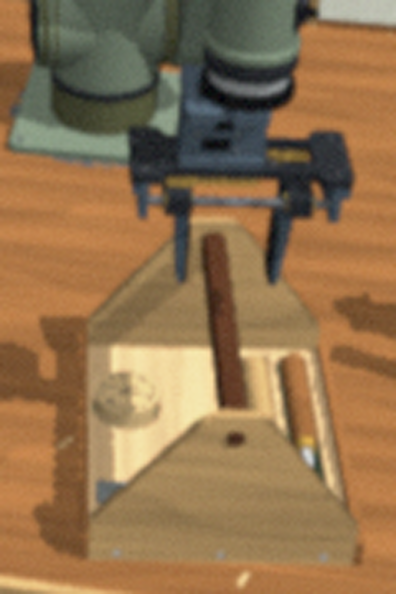

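The handle is vertical in the image at column ~283, against the finger midline at ~276. I'll compute the offset.

```bash
python3 - <<'E'
from h import *
w=grab_frame("wrist"); st=telemetry.state(); p=st["ee_pos"];y=np.radians(st["ee_rot"][2]);X=np.array([np.cos(y),np.sin(y)]);Y=np.array([np.sin(y),-np.cos(y)])
b=w["color"].astype(int)
for r in(70,110,150,190,230,250):
    row=b[r]; k=[u for u in range(255,312) if row[u,2]<150 and row[u,2]>row[u,1]*1.45 and row[u,2]-row[u,0]>40]
    if k: 
        q=[onz(w,(u,r),164)[:2]-p[:2] for u in(min(k)-.5,max(k)+.5)]; print(r,min(k),max(k),[ (round(v@X,1),round(v@Y,1)) for v in q])
e=onz(w,(283,24),164); print(e)  # rear end of handle at gable
E
```

```text
70 270 300 [(np.float64(98.4), np.float64(-4.6)), (np.float64(98.4), np.float64(13.6))]
110 275 298 [(np.float64(75.9), np.float64(-1.7)), (np.float64(75.9), np.float64(12.8))]
150 275 298 [(np.float64(52.0), np.float64(-1.7)), (np.float64(52.0), np.float64(13.2))]
190 281 297 [(np.float64(26.7), np.float64(2.1)), (np.float64(26.7), np.float64(13.0))]
230 279 296 [(np.float64(-0.2), np.float64(0.9)), (np.float64(-0.2), np.float64(12.8))]
250 273 296 [(np.float64(-14.3), np.float64(-3.1)), (np.float64(-14.2), np.float64(13.0))]
[449.56482054 153.34651663 164.        ]
```

Emit:
drive_tool --moves '[{"claw": -0.52,"dx": -0.1,"dy": 0.1,"dz": 0.5,"yaw": 0},{"claw": -0.52,"dx": 0,"dy": 0,"dz": 0.9,"yaw": 0},{"claw": -0.52,"dx": 0,"dy": 0,"dz": 0.9,"yaw": 0},{"claw": -0.52,"dx": 0,"dy": 0,"dz": 0.9,"yaw": 0},{"claw": -0.52,"dx": 0,"dy": 0,"dz": 0.4,"yaw": 0}]'

```text
time_s: 16.68
ee_pos: [574.0, 166.6, 135.4]
ee_rot: [-179.6, 1.0, -172.3]
force: [-0.7, -0.4, -0.2]
gripper_width: 69.2
```

```bash
python3 - <<'E'
from h import *
todo([574.2,171,131],188.2-360); st=telemetry.state(); print(st["ee_rot"],st["force"])
w=grab_frame("wrist"); cv2.imwrite("pics/w17.png",w["color"])
E
```

```text
pos [574.  166.6 135.4] yaw -172.25 units dx -0.04 dy 0.22 dz 0.22 yaw -0.05
[-179.59393142    1.00633181 -172.25382462] [-0.66229577 -0.37602578 -0.24881238]
```

View pics/w17.png

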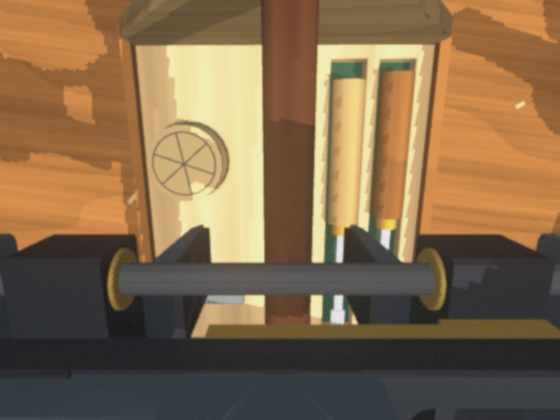

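The handle centre is at ~290 against the finger midline at 276, so the tool is about 5 mm off. Centring and finishing the descent.

Emit:
drive_tool --moves '[{"claw": -0.52,"dx": -0.05,"dy": 0.25,"dz": 0.1,"yaw": -0.06},{"claw": -0.52,"dx": 0,"dy": 0,"dz": 0.15,"yaw": 0},{"claw": -0.52,"dx": 0,"dy": 0,"dz": 0,"yaw": 0}]'

```text
time_s: 17.1
ee_pos: [574.9, 172.0, 130.6]
ee_rot: [-179.6, 1.1, -171.7]
force: [0.8, -0.4, -0.1]
gripper_width: 69.1
```

```bash
python3 - <<'E'
from h import *
todo([574.2,171,131],188.2-360); st=telemetry.state(); print(st["ee_rot"],st["force"])
w=grab_frame("wrist"); save(w,"w18.png",140,120,420,330,2.8)
E
```

```text
pos [574.9 172.  130.6] yaw -171.72 units dx 0.04 dy -0.04 dz -0.02 yaw 0.01
[-179.59218106    1.06797054 -171.72093973] [ 0.77563935 -0.39766505 -0.07375384]
```

View pics/w18.png

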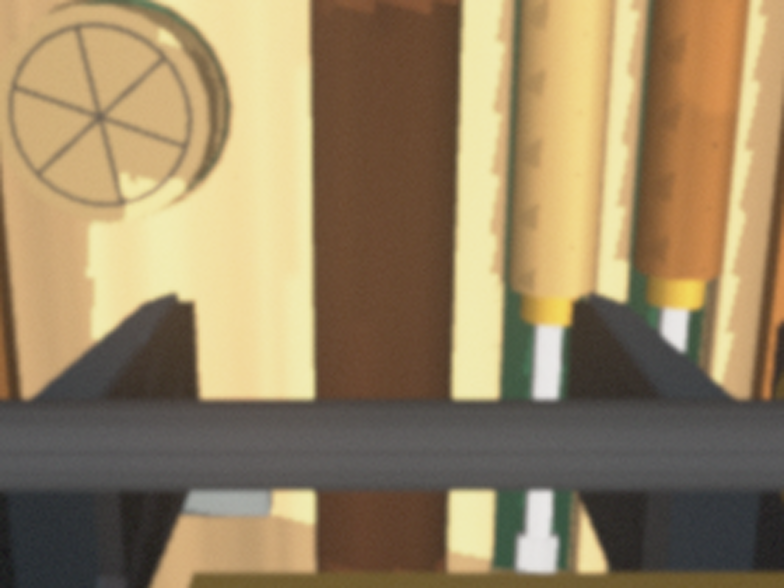

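The handle is centred between the fingers (382 against 385). Closing with 55 N.

Emit:
drive_tool --moves '[{"claw": 1,"dx": 0,"dy": 0,"dz": 0,"yaw": 0},{"claw": 1,"dx": 0,"dy": 0,"dz": 0,"yaw": 0},{"claw": 1,"dx": 0,"dy": 0,"dz": 0,"yaw": 0},{"claw": 1,"dx": 0,"dy": 0,"dz": 0,"yaw": 0},{"claw": 1,"dx": 0,"dy": 0,"dz": 0,"yaw": 0}]' --grip_force 55

```text
time_s: 17.77
ee_pos: [575.4, 172.1, 131.7]
ee_rot: [-179.6, 1.2, -171.7]
force: [-0.6, -1.5, 1.3]
gripper_width: 22.0
```

Emit:
drive_tool --moves '[{"claw": 1,"dx": 0,"dy": 0,"dz": 0,"yaw": 0},{"claw": 1,"dx": 0,"dy": 0,"dz": 0,"yaw": 0},{"claw": 1,"dx": 0,"dy": 0,"dz": 0,"yaw": 0}]'

```text
time_s: 18.15
ee_pos: [575.5, 172.2, 131.6]
ee_rot: [-179.7, 1.2, -171.8]
force: [0.4, -0.8, 0.6]
gripper_width: 21.7
```

```bash
python3 - <<'E'
from h import *
st=telemetry.state(); print(st["ee_pos"],st["ee_rot"],st["force"],st["torque"],st["gripper_width"])
E
```

```text
[575.48253419 172.15293808 131.64827568] [-179.6543672     1.18335363 -171.77112927] [ 0.40487845 -0.77366336  0.61602604] [ 0.51914292 -0.00837787  0.03771099] 21.709431788407155
```

The grip is firm at 22 mm. Trial lift of about 15 mm.

Emit:
drive_tool --moves '[{"claw": 1,"dx": 0,"dy": 0,"dz": -0.2,"yaw": 0},{"claw": 1,"dx": 0,"dy": 0,"dz": -0.3,"yaw": 0},{"claw": 1,"dx": 0,"dy": 0,"dz": -0.3,"yaw": 0},{"claw": 1,"dx": 0,"dy": 0,"dz": 0,"yaw": 0}]'

```text
time_s: 18.65
ee_pos: [572.4, 171.3, 145.0]
ee_rot: [-179.5, 0.7, -171.7]
force: [0.1, 0.3, -8.2]
gripper_width: 21.5
```

```bash
python3 - <<'E'
from h import *
st=telemetry.state(); print(st["ee_pos"],st["ee_rot"],st["force"],st["torque"],st["gripper_width"])
w=grab_frame("wrist"); cv2.imwrite("pics/w19.png",w["color"])
s=grab_frame("scene"); save(s,"s19.png",260,100,400,290,3.1)
E
```

```text
[572.40010394 171.30965205 144.99263343] [-179.52586129    0.69533187 -171.70711597] [ 0.10284157  0.31465099 -8.17474028] [ 0.07632815 -0.1591378   0.05997244] 21.45136950033476
```

View pics/w19.png

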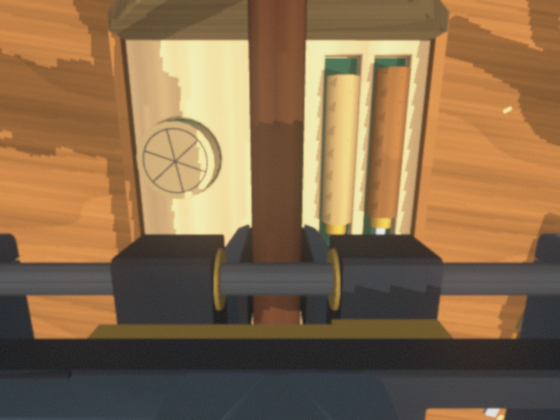

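View pics/s19.png

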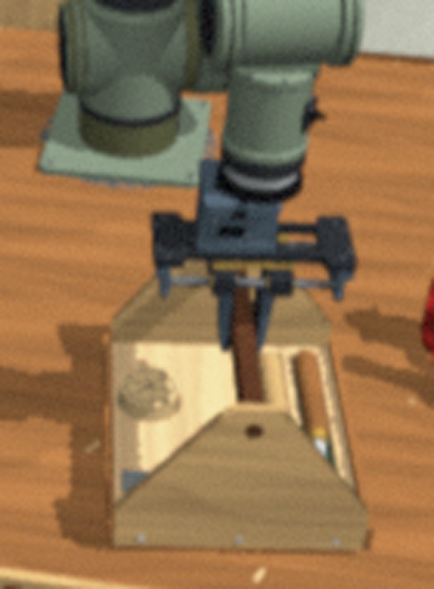

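Full weight is carried (8.2 N) and the blank and gouges are in place. Continuing up to about 100 mm.

Emit:
drive_tool --moves '[{"claw": 1,"dx": 0,"dy": 0,"dz": -0.3,"yaw": 0},{"claw": 1,"dx": 0,"dy": 0,"dz": -0.4,"yaw": 0},{"claw": 1,"dx": 0,"dy": 0,"dz": -0.4,"yaw": 0},{"claw": 1,"dx": 0,"dy": 0,"dz": -0.4,"yaw": 0},{"claw": 1,"dx": 0,"dy": 0,"dz": -0.4,"yaw": 0}]'

```text
time_s: 19.38
ee_pos: [571.2, 171.4, 184.7]
ee_rot: [-179.5, 0.6, -171.7]
force: [0.6, 0.3, -6.9]
gripper_width: 22.1
```

Emit:
drive_tool --moves '[{"claw": 1,"dx": 0,"dy": 0,"dz": -0.4,"yaw": 0},{"claw": 1,"dx": 0,"dy": 0,"dz": -0.4,"yaw": 0},{"claw": 1,"dx": 0,"dy": 0,"dz": -0.4,"yaw": 0},{"claw": 1,"dx": 0,"dy": 0,"dz": -0.3,"yaw": 0},{"claw": 1,"dx": 0,"dy": 0,"dz": -0.2,"yaw": 0}]'

```text
time_s: 20.0
ee_pos: [570.9, 171.7, 221.7]
ee_rot: [-179.5, 0.6, -171.7]
force: [-0.0, -0.3, -7.7]
gripper_width: 21.7
```

```bash
python3 - <<'E'
from h import *
st=telemetry.state(); print(st["ee_pos"],st["ee_rot"],st["force"],st["torque"],st["gripper_width"])
w=grab_frame("wrist"); cv2.imwrite("pics/w20.png",w["color"])
s=grab_frame("scene"); save(s,"s20.png",260,70,400,290,2.7)
E
```

```text
[570.93874806 171.67796734 221.70985285] [-179.51839673    0.640494   -171.70569941] [-0.04164711 -0.29197492 -7.74106741] [ 0.13736796 -0.12290113 -0.0121913 ] 21.69943272888566
```

View pics/w20.png

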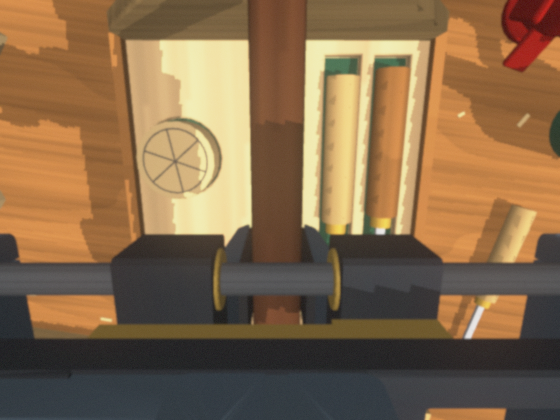

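View pics/s20.png

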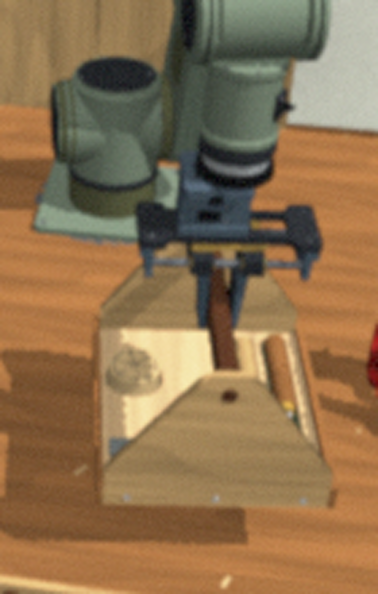

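The tray stays fixed in the hand between the two wrist views, and it is up 90 mm. Adding the last 10 mm and settling.

Emit:
drive_tool --moves '[{"claw": 1,"dx": 0,"dy": 0,"dz": -0.2,"yaw": 0},{"claw": 1,"dx": 0,"dy": 0,"dz": -0.2,"yaw": 0},{"claw": 1,"dx": 0,"dy": 0,"dz": -0.1,"yaw": 0},{"claw": 1,"dx": 0,"dy": 0,"dz": 0,"yaw": 0},{"claw": 1,"dx": 0,"dy": 0,"dz": 0,"yaw": 0}]'

```text
time_s: 20.72
ee_pos: [570.6, 171.7, 231.7]
ee_rot: [-179.5, 0.6, -171.7]
force: [-1.5, 0.8, -7.4]
gripper_width: 21.7
```

Emit:
drive_tool --moves '[{"claw": 1,"dx": 0,"dy": 0,"dz": 0,"yaw": 0},{"claw": 1,"dx": 0,"dy": 0,"dz": 0,"yaw": 0},{"claw": 1,"dx": 0,"dy": 0,"dz": 0,"yaw": 0},{"claw": 1,"dx": 0,"dy": 0,"dz": 0,"yaw": 0},{"claw": 1,"dx": 0,"dy": 0,"dz": 0,"yaw": 0}]'

```text
time_s: 21.35
ee_pos: [570.4, 171.6, 231.3]
ee_rot: [-179.5, 0.5, -171.7]
force: [0.1, -0.2, -7.2]
gripper_width: 21.6
```

```bash
python3 - <<'E'
from h import *
st=telemetry.state(); print(st["ee_pos"],st["ee_rot"],st["force"],st["torque"],st["gripper_width"],st["qvel"].round(2))
s=grab_frame("scene"); save(s,"s21.png",260,70,400,290,2.7)
t=grab_frame("top"); cv2.imwrite("pics/t21.png",t["color"])
S=lambda x,y:(260+(x+.5)/2.7-.5,70+(y+.5)/2.7-.5)
E
```

```text
[570.42729041 171.60458338 231.34947071] [-179.50600135    0.54460861 -171.70978603] [ 0.06259261 -0.1942358  -7.17093572] [ 0.04642701 -0.13630069  0.05102507] 21.60694425427168 [ 0.03  0.03  0.07 -0.03 -0.06 -0.09]
```

View pics/s21.png

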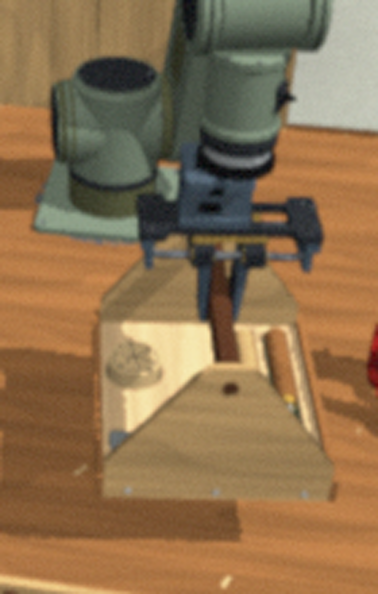

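View pics/t21.png

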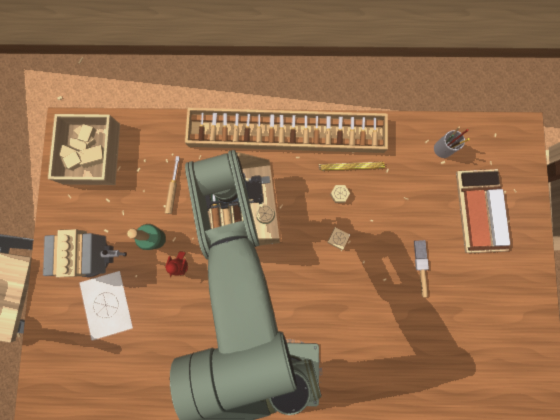

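Held at +100 mm, still, with weight steady at 7.2 N. The other objects are where they were, and the blank and gouges are seated. Handing in.

```bash
python3 - <<'E'
from workcell import job
print(job.job_done())
E
```

```text
the job is handed in; nothing more can be done
None
```

The round blank is seated in the tray's pocket and released. The arm is holding the tray by its handle about 100 mm above the bench, level and still. I handed the job in at about 21.5 s of the 51 s allowed; it gave no verdict.

- **Blank:** it touched the pocket floor with a brief 25 N push at the height a seated blank should have. The gap around it looked even, and it did not shift when I let go or during the lift.
- **Tray:** at the end it was up 99.7 mm. The vertical force of 7.2 N matches its full weight, joint speeds were near zero and the handle grip was steady at 22 mm.
- **Level:** the tool's tilt changed by only about 0.6° between gripping the handle and the end. I took no separate measurement of the tray's own tilt. The wrist pictures during the lift show no slip in the hand.
- **Gouges and other items:** the wrist view at 90 mm shows both gouges in their slots. The final top view shows everything else on the bench where it was.

Two readings disagreed along the way. The first scene-camera estimate of the blank was about 17 mm off, so I used the top and wrist cameras, which agreed. Just before insertion the rim was 1–2 mm off my first correction, and I shifted the blank to fit before lowering it.

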